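# Put up the slatted shelf in the study nook

### The job

Put up the small slatted shelf: hook the claws of each of the two dark brackets into the slots of its own upright and press it down until it locks fully home. Then lay all the wooden dowels across the two brackets, one to each pair of facing notches, so that every dowel lies level, square to the brackets and roughly centred between them. Leave the clock, the tin and the figurine where they stand.

Things in the scene. Friction and masses are not known exactly. Their poses are not given: they have to be found in the camera images.
- rack: Fixed stand: two aluminium slotted uprights on a wooden foot, at y = +70 (left) and -70 mm (right). Origin on the desk, midway between the uprights' front faces; x points away from the robot into the uprights, z up. Each is 34 mm wide, 192 tall, front plate 4 thick, with two slots 14 wide, 36 high, lower edges 100 and 148 mm above the desk. A sprung catch sits behind each lower slot.
- seat_left (a point): Point on the left upright's front face, on its centre line, 80 mm above the desk: the heel of a locked bracket lies here. Axes as the rack. To mount: hold the bracket parallel to the rack's x, underside 16 to 27 mm (best 21) above seat height, push in along x until its rear face meets the upright, then move down.
- seat_right (a point): The same point on the right upright. While going down, a bracket meets the sprung catch about 12 mm above its seat; its weight does not overcome it, a push of some 10 to 20 N on the thumb pad does. It then drops on to the slots' lower edges, the catch snaps over the lower claw, and it holds by itself.
- mat: Grey felt mat fixed to the desk, 300 x 260 x 3 mm, on which the dowels lie at first. Origin under its centre.
- bracket_a: Loose dark metal bracket, 0.28 kg, standing on its underside. Origin on the underside below the middle tooth (near its centre of mass); +x to the claws, z up. Arm 20 mm wide, x -108 to 118 mm, notch floors 20 mm up; 45-degree teeth at x = -96, -48, 0, 48, 96 rise to 39 mm, with four notches between. Back plate at x 108 to 118 rises to 84 mm. Grip it across its width at the middle tooth.
- bracket_b: Second bracket, identical to bracket_a; either fits either upright. Same origin and axes.
- bracket_a_heel (a point): Foot of that bracket's rear face, on its centre line (at x = 118 mm, on the underside); meets a seat point when locked. From the rear face two claws, 8 mm wide, reach 12 mm back: necks 9 mm high with undersides 20 and 68 mm above the bracket's underside, each with a lip hanging 16 mm below its neck, 5.5 mm behind the rear face.
- bracket_a_pad (a point): Centre of the top of that bracket's thumb pad, a flat 30 x 24 mm on the back plate (x 88 to 118 mm), 84 mm above the underside: the place to press. The upright's top stands 28 mm higher when locked.
- bracket_b_heel (a point): Foot of that bracket's rear face, on its centre line (at x = 118 mm, on the underside); meets a seat point when locked. From the rear face two claws, 8 mm wide, reach 12 mm back: necks 9 mm high with undersides 20 and 68 mm above the bracket's underside, each with a lip hanging 16 mm below its neck, 5.5 mm behind the rear face.
- bracket_b_pad (a point): Centre of the top of that bracket's thumb pad, a flat 30 x 24 mm on the back plate (x 88 to 118 mm), 84 mm above the underside: the place to press. The upright's top stands 28 mm higher when locked.
- dowel_1: Loose wooden dowel, 60 g, 20 mm round, 210 mm long with square caps 26 x 26 x 12 mm at the ends. Origin mid-length on its axis; x along it. On desk or mat its axis is 13 mm up. In the notches of locked brackets it lies along the rack's y at rack x = -46, -94, -142 or -190 mm, its axis about 109 mm above the desk at the innermost, 105 at the outermost (the arms droop a little).
- dowel_2: Loose wooden dowel (may be absent), 60 g, 20 mm round, 210 mm long with square caps 26 x 26 x 12 mm at the ends. Origin mid-length on its axis; x along it. On desk or mat its axis is 13 mm up. In the notches of locked brackets it lies along the rack's y at rack x = -46, -94, -142 or -190 mm, its axis about 109 mm above the desk at the innermost, 105 at the outermost (the arms droop a little).
- dowel_3: Loose wooden dowel (may be absent), 60 g, 20 mm round, 210 mm long with square caps 26 x 26 x 12 mm at the ends. Origin mid-length on its axis; x along it. On desk or mat its axis is 13 mm up. In the notches of locked brackets it lies along the rack's y at rack x = -46, -94, -142 or -190 mm, its axis about 109 mm above the desk at the innermost, 105 at the outermost (the arms droop a little).
- dowel_4: Loose wooden dowel (may be absent), 60 g, 20 mm round, 210 mm long with square caps 26 x 26 x 12 mm at the ends. Origin mid-length on its axis; x along it. On desk or mat its axis is 13 mm up. In the notches of locked brackets it lies along the rack's y at rack x = -46, -94, -142 or -190 mm, its axis about 109 mm above the desk at the innermost, 105 at the outermost (the arms droop a little).
- clock: Alarm clock, black, 90 mm tall, a bystander. Origin under its centre.
- tin: Round lidded ochre tin, 88 mm across, 48 mm tall, a bystander. Origin under its centre.
- figurine: Dark slender figurine, 170 mm tall, a bystander. Origin under its centre.

How it is judged:
By the outcome, as a careful person would: the job done as asked, in the order asked, and still so for the second after the job is handed in, with the robot touching nothing.
Of dowel_2, dowel_3, dowel_4 only 1 to 3 are there at a start; the rules pass over those that are not, and their reading is None.
At some moment in a run one of dowel_1 may be knocked a few centimetres aside while the robot is not near it.
It also fails if it takes over 210 s, if anything falls off the work surface, if the arm or the gripper's body presses on something with over 40 N, if the wrist force passes 120 N, or if a joint passes its speed limit or range.

### The arm

A 6-joint arm with a two-finger parallel gripper is mounted at the origin on the work surface. World frame = base frame: x ahead of the robot, y to its left, z up, the work surface at z = 0. Lengths are in mm, angles in degrees, forces in N, time in s.
With the tool pointing down it reaches from about 300 to 850 mm from the base axis. Payload 4.2 kg.
Tool frame: the origin (TCP) lies on the centre line of the jaws, within the pads' length; the fingertips stand 14 mm ahead of it and the grasp point (between the pads) lies 5 mm behind it; z points along the fingers, y is the line along which they close (so a half turn about z gives the same grasp; the last joint's range is limited). The gripper opens to 91 mm and grips with 3 to 60 N. Pads are 32 mm wide; open, the fingers measure 118 mm over their backs; the gripper's body (76 mm by 178 mm) begins 60 mm behind the grasp point.
Start: joints at [68.698, 18.312, 89.639, -0, 72.044, -1.146], TCP at [198.141, 539.798, 227.976] pointing down, gripper open.
Joint ranges: [-177.97, 177.97], [-48.28, 115.42], [12.27, 149.76], [-77.06, 257.06], [2.81, 150.46], [-146.56, 146.56]. Speed limits (degrees/s): [147.25, 147.25, 180, 180, 180, 180].

### API

Orientations are given as [roll, pitch, yaw] about the fixed x, y, z axes, in that order (R = Rz(yaw) Ry(pitch) Rx(roll)).
In Python, from workcell import env gives the robot as it stands.
- The arm moves only by the tool arm_command, never from a script. Its argument "motion" is a list of rows, each an object with "offset": the shift along the tool's x, y, z in m, a list of three; "spin": the turn about the tool's z in rad. In form: [{"offset": [tx, ty, tz], "spin": spin}, ...]. A call has 1 to 5 rows; each row shifts and turns the commanded pose from where the row before left it, along the tool's axes as they then stand; what a row does not reach is not made up. A row lasts 1/8 s, in which the tool goes at most 62.5 mm and 10.7 degrees, less where a joint would pass 70% of its speed; a pose out of reach is approached as far as the arm can. A call with a gripper value outside its range is refused whole. "jaw" is the finger opening in m, from 0 to 0.0912, set as the call begins (left out, the last holds). The fingers move at their own pace and stop on an object; "newtons" is the grip in N (left out, the last holds). Time passes only in rows, so rows that do not move let the fingers close. It gives the time, the measured TCP pose, the force, the opening and the grip force at its end, in the units of the state.
- env.state(): the state, without advancing time (a new reading comes with each control period).
- env.grab_frame(name): name is "side" or "top"; returns (picture, depth): 400x640x3 uint8, blue, green, red; 400x640 float32, mm along the optical axis (not along the pixel's ray), 0 where there is no reading.
- env.camera_model(name): a dict with "fx", "fy", "cx", "cy" (pixels), "k1" (the pictures are not rectified: a ray, as slopes to the right and down, at radius r is drawn at 1 + k1 r^2 times it, then the intrinsics apply), "eye" and "rotation" of the camera in the world. Camera axes: x right, y down, z forward; pixel columns grow to the right and rows downward; lengths in mm; the calibration is good to about 2 mm. A picture is of the moment at which its call begins. camera_model takes no time and is no camera call.
- env.job_done(): hands the job in; it is judged then, once.
Trained networks look in the newest picture that a camera, given by its name, has taken for a name from the list of things; names that differ only in an ending like _2 or _b are one class to them, and where a whole thing is asked for, a point or a joint stands for the part that bears it (a point fixed in the world has none). Each returns a list of dicts, best first, with "score" (0 to 1); they miss things now and then, are a little off and sometimes report something else, mostly with a low value. They report only what shows in the picture. A call takes as long as a camera call.
- env.boxes_of(camera, target): "bbox" ([left, top, right, bottom] in pixels, round what is visible of it).
- env.pinpoint(camera, target): "location" ([column, row] in pixels: a listed point, or the origin of a listed thing).
The state is a dict: "time_s": time; "qpos": joint angles; "qvel": joint speeds; "effort": joint torques, N m; "ee_pos": TCP position; "ee_rot": TCP orientation; "force": force on the tool from outside, world axes, zero at the start; "torque": the same for the moment, N m; "gripper_width": finger opening in mm; "gripper_force": force on a finger pad.
Only numpy, scipy, OpenCV 4.12 (cv2) and the standard library are available. Lean on these libraries where they do the work, as an engineer would, in place of code of your own. Each camera call takes 0.05 s, during which the arm holds its last target. There are 200 camera calls.

## Working session

There is one attempt and no reset: what is moved stays moved. The work goes in short steps, Python scripts to look and compute and a tool call to move; the robot and the scene stay as the last step left them, time stands still between calls to the robot, and variables do not carry over. Pictures are saved under pics/ and viewed, at most 14 in all, crops included, and the job is handed in when it is done.

Besides the shell and the picture viewer there is one more tool, called after ">>>" by a JSON object that holds its "api" and its "payload", one argument or row to a line. arm_command: Moves the arm, as the interface text tells. Its arguments: {"type":"object","properties":{"motion":{"type":"array"},"jaw":{"type":"number"},"newtons":{"type":"number"}},"required":["motion"]}

```bash
mkdir -p pics; cat > h.py <<'E'
import numpy as np, cv2
from workcell import env
from scipy.spatial.transform import Rotation as R
def cam(n):
    m=env.camera_model(n); return m,np.array(m['eye'],float),np.array(m['rotation'],float)
def ray(n,px):
    m,e,Rt=cam(n); K=np.array([[m['fx'],0,m['cx']],[0,m['fy'],m['cy']],[0,0,1]])
    u=cv2.undistortPoints(np.array([[px]],float),K,np.array([m['k1'],0,0,0.]))[0,0]
    return e,Rt@np.array([u[0],u[1],1.])
def at_z(n,px,z):
    e,d=ray(n,px); return e+d*(z-e[2])/d[2]
def at_d(n,px,dep):
    e,d=ray(n,px); return e+d*dep
def cloud(n,dep):
    m,e,Rt=cam(n); K=np.array([[m['fx'],0,m['cx']],[0,m['fy'],m['cy']],[0,0,1]])
    v,u=np.mgrid[:400,:640]; p=np.stack([u.ravel(),v.ravel()],1).astype(float)[:,None]
    q=cv2.undistortPoints(p,K,np.array([m['k1'],0,0,0.]))[:,0]
    c=np.c_[q,np.ones(len(q))]*dep.reshape(-1,1)
    w=c@Rt.T+e; w[dep.ravel()<=0]=np.nan
    return w.reshape(400,640,3)
def shot(n,name):
    i,d=env.grab_frame(n); cv2.imwrite(f'pics/{name}.png',i); return i,d
E
python3 - <<'E'
from h import *
print(env.state()['ee_pos'],env.state()['ee_rot'],env.state()['force'])
for n in('top','side'):
    m=env.camera_model(n);print(n,m)
    i,d=shot(n,n+'0'); np.save(n+'0.npy',d)
    c=cloud(n,d)
    for t in ['rack','seat_left','seat_right','mat','bracket_a','bracket_a_heel','bracket_a_pad','dowel_1','clock','tin','figurine']:
        z={'seat_left':80,'seat_right':80,'bracket_a_pad':84,'dowel_1':13}.get(t,0)
        for r in env.pinpoint(n,t)[:5]:
            u,v=r['location']; k=c[int(np.clip(v,0,399)),int(np.clip(u,0,639))]
            print(t,round(r['score'],2),np.round([u,v]),'z',np.round(at_z(n,(u,v),z)),'depth',np.round(k))
E
```

```text
[197.95896771 539.35308005 227.09739331] [-1.79896712e+02  3.58344681e-04  1.59846803e+02] [-0.45451325  0.57603582 -0.28732404]
top {'fx': 432.6932029886213, 'fy': 432.6932029886213, 'cx': 325.15974829336585, 'cy': 199.52939271277015, 'k1': -0.1093764329485379, 'eye': array([ 472.89836681,  -44.23796373, 1291.71637747]), 'rotation': array([-176.9245592 ,    1.02851234,  -88.77245673])}Traceback (most recent call last):
  File "<stdin>", line 6, in <module>
  File "h.py", line 19, in cloud
    w=c@Rt.T+e; w[dep.ravel()<=0]=np.nan
      ~~~~~~^~
ValueError: operands could not be broadcast together with shapes (256000,) (3,)
```

```bash
sed -i "s/return m,np.array(m\['eye'\],float).*/return m,np.array(m['eye'],float),R.from_euler('xyz',m['rotation'],degrees=True).as_matrix()/" h.py
cat > look.py <<'E'
from h import *
import sys
def look(n,name,ts):
    i,d=shot(n,name); np.save(name+'.npy',d); c=cloud(n,d)
    for t in ts:
        z={'seat_left':80,'seat_right':80,'bracket_a_pad':84,'dowel_1':13}.get(t,0)
        for r in env.pinpoint(n,t)[:5]:
            u,v=r['location']; k=c[int(np.clip(v,0,399)),int(np.clip(u,0,639))]
            print(t,round(r['score'],2),np.round([u,v]),'z',np.round(at_z(n,(u,v),z)),'depth',np.round(k))
E
python3 - <<'E'
from look import *
for n in('top','side'):
    print(n,env.camera_model(n)); look(n,n+'0',['rack','seat_left','seat_right','mat','bracket_a','bracket_a_heel','bracket_a_pad','dowel_1','clock','tin','figurine'])
E
```

```text
top {'fx': 432.6932029886213, 'fy': 432.6932029886213, 'cx': 325.15974829336585, 'cy': 199.52939271277015, 'k1': -0.1093764329485379, 'eye': array([ 472.89836681,  -44.23796373, 1291.71637747]), 'rotation': array([-176.9245592 ,    1.02851234,  -88.77245673])}
rack 0.7 [321. 159.] z [664.  -5.   0.] depth [666.  -4.   3.]
rack 0.42 [420. 242.] z [ 421. -305.    0.] depth [ 422. -294.   39.]
seat_left 0.9 [295. 156.] z [660.  66.  80.] depth [667.  70.  48.]
seat_right 0.64 [342. 159.] z [653. -65.  80.] depth [657. -63.  69.]
mat 0.58 [214. 218.] z [478. 316.   0.] depth [479. 316.   7.]
mat 0.45 [462. 154.] z [ 688. -430.    0.] depth [ 680. -414.   47.]
bracket_a 0.65 [446. 243.] z [ 420. -385.    0.] depth [ 423. -376.   27.]
bracket_a 0.56 [416. 239.] z [ 429. -293.    0.] depth [ 429. -293.   -2.]
bracket_a_heel 0.59 [420. 202.] z [ 539. -305.    0.] depth [ 538. -294.   49.]
bracket_a_pad 0.83 [427. 207.] z [ 523. -307.   84.] depth [ 525. -306.   87.]
bracket_a_pad 0.51 [296. 156.] z [659.  64.  84.] depth [667.  70.  48.]
dowel_1 0.96 [208. 224.] z [460. 327.  13.] depth [461
[... 1165 characters left out ...]

bracket_a_heel 0.71 [394. 288.] z [ 540. -300.    0.] depth [ 518. -308.   39.]
bracket_a_pad 0.86 [398. 275.] z [ 525. -307.   84.] depth [ 523. -306.   86.]
dowel_1 0.93 [233. 157.] z [526. 321.  13.] depth [522. 314.  23.]
dowel_1 0.84 [215. 164.] z [469. 333.  13.] depth [461. 318.  30.]
dowel_1 0.77 [254. 142.] z [614. 331.  13.] depth [620. 342.   4.]
dowel_1 0.68 [190. 180.] z [376. 324.  13.] depth [371. 313.  25.]
clock 0.83 [424. 237.] z [ 714. -256.    0.] depth [ 695. -262.   27.]
clock 0.32 [220. 165.] z [481. 330.   0.] depth [480. 327.   4.]
tin 0.71 [468. 284.] z [ 678. -416.    0.] depth [ 642. -421.   49.]
figurine 0.71 [304. 137.] z [757. 255.  -0.] depth [727. 222.  37.]
```

View pics/top0.png

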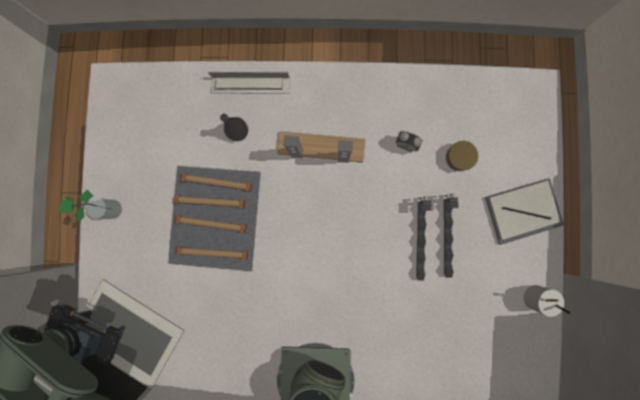

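View pics/side0.png

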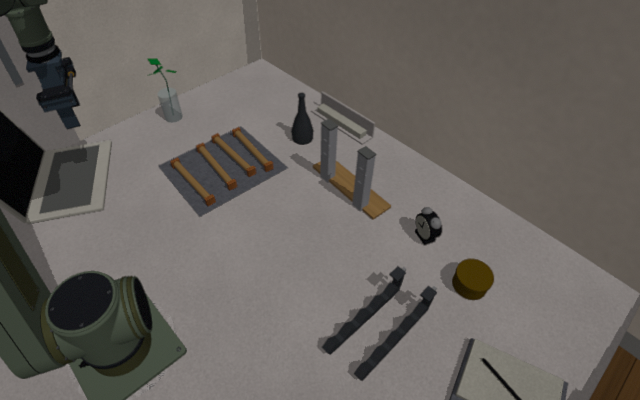

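```bash
cat > meas.py <<'E'
from h import *
def obb(P):
    (c,s,a)=cv2.minAreaRect(P[:,:2].astype(np.float32)); 
    if s[0]<s[1]: a+=90; s=s[::-1]
    return np.round(c,1),np.round(s,1),round((a+90)%180-90,1)
def sel(C,x,y,z): 
    P=C.reshape(-1,3); return P[(P[:,0]>x[0])&(P[:,0]<x[1])&(P[:,1]>y[0])&(P[:,1]<y[1])&(P[:,2]>z[0])&(P[:,2]<z[1])]
def pca(P):
    q=P[:,:2]; c=q.mean(0); u,s,v=np.linalg.svd(q-c); d=v[0]*np.sign(v[0,0]); return np.degrees(np.arctan2(d[1],d[0]))
E
python3 - <<'E'
from meas import *
T=cloud('top',np.load('top0.npy'));S=cloud('side',np.load('side0.npy'))
print('desk z',[np.nanmedian(sel(C,(300,500),(-150,150),(-30,30))[:,2]).round(1) for C in(T,S)])
for nm,C in(('T',T),('S',S)):
    for y0 in(70,-70):
        P=sel(C,(620,720),(y0-35,y0+35),(184,205)); print(nm,'top',y0,len(P),P.mean(0).round(1),obb(P))
        P=sel(C,(620,720),(y0-35,y0+35),(40,180)); print(' face',len(P),np.percentile(P[:,0],[2,25,50,75,95]).round(1),np.percentile(P[:,1],[2,50,98]).round(1))
    P=sel(C,(600,740),(-160,160),(12,35)); print('foot',len(P),obb(P))
    P=sel(C,(300,600),(-450,-220),(10,100)); lab=None
    im=np.zeros((300,300),np.uint8); ij=(P[:,:2]-[300,-520]).astype(int); im[ij[:,0],ij[:,1]]=255
    im=cv2.morphologyEx(im,cv2.MORPH_CLOSE,np.ones((5,5))); n,l=cv2.connectedComponents(im)
    for k in range(1,n):
        Q=P[l[ij[:,0],ij[:,1]]==k]
        if len(Q)<40: continue
        print('brk',len(Q),obb(Q),'pca',pca(Q[Q[:,2]<60]).round(1),'pad',Q[(Q[:,2]>78)&(Q[:,2]<92)].mean(0).round(1),(Q[:,2]>78).sum())
    P=sel(C,(300,700),(200,450),(11,40))
    im=np.zeros((400,250),np.uint8); ij=(P[:,:2]-[300,200]).astype(int); im[ij[:,0],ij[:,1]]=255
    im=cv2.morphologyEx(im,cv2.MORPH_CLOSE,np.ones((5,5))); n,l=cv2.connectedComponents(im)
    for k in range(1,n):
        Q=P[l[ij[:,0],ij[:,1]]==k]
        if len(Q)<40: continue
        print('dow',len(Q),obb(Q),'pca',pca(Q).round(1),Q.mean(0).round(1))
E
```

```text
desk z [np.float64(0.0), np.float64(1.7)]
T top 70 173 [680.5  68.3 195.3] (array([681.1,  68.4]), array([38.4, 29.1]), 85.1)
 face 139 [665.8 667.1 668.1 674.6 690.2] [50.1 60.7 85.1]
T top -70 174 [669.8 -71.5 195.9] (array([670.5, -71.6]), array([38. , 28.4]), 85.8)
 face 96 [655.4 656.  657.1 657.8 670.1] [-86.5 -70.5 -54.1]
foot 712 (array([698.9,  -3.7]), array([259. ,  75.5]), 85.7)
brk 719 (array([ 433.6, -302.9]), array([241.7,  24.5]), -0.5) pca 0.5 pad [ 528.6 -303.8   83.9] 101
brk 725 (array([ 442.3, -383. ]), array([244.6,  23. ]), 0.8) pca 1.4 pad [ 538.8 -381.5   84. ] 93
dow 487 (array([377.2, 312.4]), array([210.3,  24.5]), 87.5) pca 87.4 [376.8 311.6  24.6]
dow 494 (array([462.3, 318.9]), array([209.,  25.]), 83.7) pca 83.8 [462.  318.7  24.4]
dow 496 (array([529.4, 326. ]), array([210.3,  25.4]), 87.7) pca 87.5 [528.6 324.9  24.2]
dow 488 (array([587.5, 306.4]), array([209.3,  26. ]), 82.6) pca 82.6 [587.  304.5  24.2]
S top 70 164 [677.1  69.3 195.6] (array([679.1,  72.5]), array([41.5, 30.1]), 83.1)
 face 618 [663.9 666.5 669.2 680.4 689.9] [53.  57.7 89. ]
S to
[... 509 characters left out ...]
(array([451.1, 221. ]), array([25.8, 14.6]), 1.9) pca -9.1 [450.2 219.6  24.5]
dow 334 (array([461.5, 330.9]), array([195.9,  26.1]), 82.9) pca 83.9 [461.  332.8  26.3]
dow 71 (array([524.6, 227.7]), array([27.2, 12.1]), -0.2) pca -7.2 [523.6 225.9  23.3]
dow 255 (array([527.8, 319.2]), array([166.3,  19.2]), 87.8) pca 87.9 [525.3 317.4  25.3]
dow 69 (array([533.7, 418.6]), array([34.8, 24.8]), -81.3) pca 88.9 [530.4 420.3  27.4]
dow 70 (array([574.9, 209.6]), array([25.2, 14.3]), -6.0) pca -15.3 [573.9 207.3  24.2]
dow 231 (array([585.1, 295.9]), array([153.8,  20.1]), 83.1) pca 83.0 [582.8 294.9  25.6]
dow 56 (array([594.4, 396.7]), array([36.4, 15.4]), -85.3) pca -83.2 [592.8 397.2  26.1]
```

```bash
cat > plan.py <<'E'
from h import *
import json
def plan(*tg,cur=None,step=56,rot=10):
    """tg: (x,y,z,yaw[,step]) waypoints; prints rows"""
    s=env.state()
    p=np.array(s['ee_pos']) if cur is None else np.array(cur[:3],float); yaw=s['ee_rot'][2] if cur is None else cur[3]
    for t in tg:
        q=np.array(t[:3],float); st=t[4] if len(t)>4 else step
        dy=(t[3]-yaw+180)%360-180 if abs(t[3]-yaw)>200 else t[3]-yaw
        n=max(1,int(np.ceil(max(np.linalg.norm(q-p)/st,abs(dy)/rot)-.02)))
        sp=round(np.radians(-dy/n),3); rows=[]; P=p.copy(); Y=yaw
        for k in range(n):
            g=p+(q-p)*(k+1)/n; d=g-P; a=np.radians(Y)
            o=np.round(np.array([d[0]*np.cos(a)+d[1]*np.sin(a), d[0]*np.sin(a)-d[1]*np.cos(a), -d[2]])/1000,3)
            P=P+1000*np.array([o[0]*np.cos(a)+o[1]*np.sin(a), o[0]*np.sin(a)-o[1]*np.cos(a), -o[2]]); Y-=np.degrees(sp)
            rows.append((o+0).tolist())
        print('->',t,'spin',sp); 
        for k in range(0,n,5): print('  ',json.dumps(rows[k:k+5]))
        p,yaw=P,Y
E
python3 - <<'E'
from meas import *
from plan import plan
T=cloud('top',np.load('top0.npy'));S=cloud('side',np.load('side0.npy'))
def prof(x): 
    z=20+np.maximum(0,19-np.abs((x+120)%48-24)) ; z=np.where(x>108,84,z); z=np.where(x>88,np.maximum(z,84),z); return z
for yc in(-303,-382):
  for C in(T,S):
    P=sel(C,(300,600),(yc-8,yc+8),(14,95)); P=P[P[:,0]<508]
    best=min((np.mean(np.abs(P[P[:,0]<o+84][:,2]-prof(P[P[:,0]<o+84][:,0]-o))),o) for o in np.arange(405,450,.5)); print(yc,best)
plan((425,-303,180,0),(425,-303,60,0),(425,-303,18,0))
E
```

```text
-303 (np.float64(2.1978220852243866), np.float64(425.0))
-303 (np.float64(2.273206403823519), np.float64(424.5))
-382 (np.float64(2.931724044023072), np.float64(434.5))
-382 (np.float64(2.1329044584728303), np.float64(434.5))
-> (425, -303, 180, 0) spin 0.174
   [[-0.031, -0.045, 0.003], [-0.039, -0.038, 0.003], [-0.045, -0.031, 0.003], [-0.049, -0.023, 0.003], [-0.053, -0.014, 0.003]]
   [[-0.054, -0.005, 0.003], [-0.055, 0.005, 0.003], [-0.052, 0.014, 0.003], [-0.05, 0.023, 0.003], [-0.044, 0.032, 0.003]]
   [[-0.039, 0.038, 0.003], [-0.031, 0.045, 0.003], [-0.024, 0.049, 0.003], [-0.014, 0.053, 0.003], [-0.005, 0.054, 0.003]]
   [[0.005, 0.054, 0.003]]
-> (425, -303, 60, 0) spin 0.002
   [[0.0, 0.0, 0.04], [0.0, 0.0, 0.04], [0.0, 0.001, 0.04]]
-> (425, -303, 18, 0) spin -0.0
   [[0.0, 0.0, 0.042]]
```

Origins: bracket A (425,-303), bracket B (434.5,-382). Setting out.

>>> {"api": "arm_command", "payload": {
  "motion": [
    {"offset":[-0.031,-0.045,0.003],"spin":0.174},
    {"offset":[-0.039,-0.038,0.003],"spin":0.174},
    {"offset":[-0.045,-0.031,0.003],"spin":0.174},
    {"offset":[-0.049,-0.023,0.003],"spin":0.174},
    {"offset":[-0.053,-0.014,0.003],"spin":0.174}
  ],
  "jaw": 0.05
}}

```text
time_s: 1.88
ee_pos: [269.3, 275.0, 213.1]
ee_rot: [179.9, -0.0, 109.7]
force: [1.0, -1.0, 0.6]
gripper_width: 49.8
gripper_force: 0.0
```

>>> {"api": "arm_command", "payload": {
  "motion": [
    {"offset":[-0.054,-0.005,0.003],"spin":0.174},
    {"offset":[-0.055,0.005,0.003],"spin":0.174},
    {"offset":[-0.052,0.014,0.003],"spin":0.174},
    {"offset":[-0.05,0.023,0.003],"spin":0.174},
    {"offset":[-0.044,0.032,0.003],"spin":0.174}
  ]
}}

```text
time_s: 2.5
ee_pos: [340.8, 11.6, 198.3]
ee_rot: [179.9, -0.1, 59.8]
force: [1.4, 0.6, -0.4]
gripper_width: 50.0
gripper_force: 0.0
```

>>> {"api": "arm_command", "payload": {
  "motion": [
    {"offset":[-0.039,0.038,0.003],"spin":0.174},
    {"offset":[-0.031,0.045,0.003],"spin":0.174},
    {"offset":[-0.024,0.049,0.003],"spin":0.174},
    {"offset":[-0.014,0.053,0.003],"spin":0.174},
    {"offset":[-0.005,0.054,0.003],"spin":0.174}
  ]
}}

```text
time_s: 3.12
ee_pos: [411.0, -252.2, 183.0]
ee_rot: [180.0, -0.0, 9.9]
force: [0.9, -0.4, 0.5]
gripper_width: 49.9
gripper_force: 0.0
```

>>> {"api": "arm_command", "payload": {
  "motion": [
    {"offset":[0.005,0.054,0.003],"spin":0.174},
    {"offset":[0,0,0],"spin":0},
    {"offset":[0,0,0],"spin":0}
  ]
}}

```text
time_s: 3.5
ee_pos: [424.8, -301.9, 179.6]
ee_rot: [-179.9, 0.1, 0.4]
force: [0.0, 0.3, 0.8]
gripper_width: 49.7
gripper_force: 0.0
```

>>> {"api": "arm_command", "payload": {
  "motion": [
    {"offset":[0,0.001,0.05],"spin":0},
    {"offset":[0,0,0.05],"spin":0},
    {"offset":[0,0,0.035],"spin":0},
    {"offset":[0,0,0.026],"spin":0},
    {"offset":[0,0,0],"spin":0}
  ]
}}

```text
time_s: 4.12
ee_pos: [423.9, -301.2, 17.8]
ee_rot: [-179.8, 0.2, 0.4]
force: [0.1, -0.3, 0.4]
gripper_width: 50.1
gripper_force: 0.0
```

>>> {"api": "arm_command", "payload": {
  "motion": [
    {"offset":[0,0,0],"spin":0},
    {"offset":[0,0,0],"spin":0},
    {"offset":[0,0,0],"spin":0},
    {"offset":[0,0,0],"spin":0},
    {"offset":[0,0,0],"spin":0}
  ],
  "jaw": 0.01,
  "newtons": 50
}}

```text
time_s: 4.75
ee_pos: [425.6, -303.5, 19.8]
ee_rot: [180.0, -0.1, 0.3]
force: [0.4, 1.5, 6.4]
gripper_width: 19.8
gripper_force: 50.0
```

```bash
python3 - <<'E'
from plan import plan
plan((425,-302,120,0.4),(509,81,119,-4.4),cur=(425,-302.5,18.5,0.4))
E
```

```text
-> (425, -302, 120, 0.4) spin -0.0
   [[0.0, 0.0, -0.051], [0.0, 0.0, -0.05]]
-> (509, 81, 119, -4.4) spin 0.012
   [[0.012, -0.055, 0.0], [0.012, -0.055, 0.0], [0.011, -0.055, 0.0], [0.011, -0.055, 0.0], [0.009, -0.055, 0.0]]
   [[0.009, -0.055, 0.0], [0.009, -0.056, 0.0]]
```

>>> {"api": "arm_command", "payload": {
  "motion": [
    {"offset":[0,0,-0.02],"spin":0},
    {"offset":[0,0,-0.04],"spin":0},
    {"offset":[0,0,-0.041],"spin":0},
    {"offset":[0.012,-0.055,0],"spin":0.012},
    {"offset":[0.012,-0.055,0],"spin":0.012}
  ]
}}

```text
time_s: 5.38
ee_pos: [449.2, -192.7, 120.1]
ee_rot: [180.0, -0.0, -1.2]
force: [0.5, -0.0, -3.5]
gripper_width: 19.7
gripper_force: 50.0
```

>>> {"api": "arm_command", "payload": {
  "motion": [
    {"offset":[0.011,-0.055,0],"spin":0.012},
    {"offset":[0.011,-0.055,0],"spin":0.012},
    {"offset":[0.009,-0.055,0],"spin":0.012},
    {"offset":[0.009,-0.055,0],"spin":0.012},
    {"offset":[0.009,-0.056,0],"spin":0.012}
  ]
}}

```text
time_s: 6.0
ee_pos: [509.6, 81.9, 119.6]
ee_rot: [180.0, 0.0, -4.5]
force: [1.4, -0.2, -1.4]
gripper_width: 19.6
gripper_force: 50.0
```

>>> {"api": "arm_command", "payload": {
  "motion": [
    {"offset":[0,0,0],"spin":0},
    {"offset":[0,0,0],"spin":0},
    {"offset":[0,0,0],"spin":0}
  ]
}}

```text
time_s: 6.38
ee_pos: [509.4, 79.0, 119.7]
ee_rot: [180.0, 0.1, -4.6]
force: [-0.6, -0.2, -2.6]
gripper_width: 19.4
gripper_force: 50.0
```

```bash
cat > brk.py <<'E'
from meas import *
def pose(tag):
    s=env.state(); print('ee',np.round(s['ee_pos'],1),np.round(s['ee_rot'],1),np.round(s['force'],1))
    for n in('top','side'):
        i,d=shot(n,n+tag); C=cloud(n,d)
        for t in('bracket_a_heel','bracket_a_pad','seat_left','seat_right'):
            for r in env.pinpoint(n,t)[:3]:
                u,v=r['location']; k=C[int(np.clip(v,0,399)),int(np.clip(u,0,639))]
                print(n,t,round(r['score'],2),np.round([u,v]),np.round(k))
        # pad and upright clusters in the rack frame (guess origin 661.2,-0.5, yaw -4.4)
        P=sel(C,(350,740),(-130,130),(-20,300)); a=np.radians(-4.4); q=(P[:,:2]-[661.2,-.5])
        P=np.c_[q@np.array([[np.cos(a),-np.sin(a)],[np.sin(a),np.cos(a)]]),P[:,2]]
        np.save('rk_'+n+tag,P)
        for sy in(70,-70):
            f=lambda x,y,z:P[(P[:,0]>x[0])&(P[:,0]<x[1])&(abs(P[:,1]-sy)<y)&(P[:,2]>z[0])&(P[:,2]<z[1])]
            for nm,Q in(('uprtop',f((-20,60),35,(184,210))),('pad z>170',f((-110,-3),30,(165,205))),('pad seat',f((-40,-1),22,(150,180)))):
                if len(Q)>20: print(n,sy,nm,len(Q),'mean',Q.mean(0).round(1),'x',np.percentile(Q[:,0],[3,97]).round(1),'y',np.percentile(Q[:,1],[3,97]).round(1))
E
python3 -c "
from brk import *
pose('1')"
```

```text
ee [509.4  79.  119.7] [ 1.8e+02  1.0e-01 -4.6e+00] [-0.6 -0.2 -2.6]
top bracket_a_heel 0.72 [344. 158.] [657. -71.  90.]
top bracket_a_heel 0.67 [296. 167.] [620.  58. 140.]
top bracket_a_pad 0.9 [292. 170.] [606.  67. 186.]
top seat_left 0.98 [294. 155.] [667.  71.  63.]
top seat_left 0.36 [208. 194.] [551. 339.  -1.]
top seat_right 0.74 [341. 160.] [657. -64.  33.]
top seat_right 0.72 [293. 167.] [614.  62. 186.]
top 70 uprtop 172 mean [ 14.   70.1 195.6] x [ 0.7 27.8] y [52.2 88. ]
top 70 pad z>170 123 mean [-52.3  64.6 182.6] x [-69.2 -32.5] y [53.8 75.9]
top -70 uprtop 172 mean [ 14.2 -70.2 195.4] x [ 1. 28.] y [-87.9 -52.5]
side bracket_a_heel 0.87 [312. 160.] [613.  62. 123.]
side bracket_a_pad 0.7 [310. 138.] [615.  71. 187.]
side seat_left 0.69 [324. 160.] [667.  76.  80.]
side seat_left 0.67 [194. 180.] [377. 304.  28.]
side seat_left 0.34 [256. 142.] [502. 152. 192.]
side seat_right 0.86 [361. 187.] [655. -77.  96.]
side seat_right 0.72 [275. 181.] [493.  70. 117.]
side 70 uprtop 167 mean [ 10.7  70.7 195.3] x [-1.4 27.7] y [55.  90.9]
side 70 pad z>170 122 mean [-52.3  65.8 182. ] x [-70.6 -30.8] y [57.  78.9]
side 70 pad seat 31 mean [-18.2  68.2 167.2] x [-34.1  -1.2] y [56.5 84.2]
side -70 uprtop 196 mean [ 10.7 -69.2 195.4] x [-1.  26.4] y [-85.6 -49.5]
```

```bash
python3 - <<'E'
from h import *
for n in('top','side'):
    P=np.load(f'rk_{n}1.npy')
    for x0 in(-275,-255,-235,-215,-110,-90,-70,-60,-50,-40):
        Q=P[(P[:,0]>x0)&(P[:,0]<x0+20)&(P[:,1]>40)&(P[:,1]<110)&(P[:,2]>108)&(P[:,2]<(150 if x0<-110 else 195))]
        if len(Q)>8: print(n,x0,len(Q),'y',np.percentile(Q[:,1],[3,50,97]).round(1),'z',np.percentile(Q[:,2],[5,95]).round(0))
E
```

```text
top -275 50 y [56.2 63.7 74.2] z [119. 138.]
top -255 62 y [56.1 65.9 75.2] z [117. 137.]
top -235 55 y [56.4 64.7 73.9] z [116. 129.]
top -215 54 y [55.8 65.4 74.4] z [128. 140.]
top -90 29 y [55.7 69.4 75.1] z [119. 133.]
top -70 99 y [54.2 62.5 75.7] z [125. 186.]
top -60 86 y [53.7 61.6 76.7] z [125. 186.]
top -50 59 y [54.1 63.6 75.2] z [128. 186.]
top -40 20 y [60.8 63.6 70.7] z [126. 180.]
side -275 92 y [57.6 64.  78.4] z [113. 138.]
side -255 85 y [56.9 59.5 77.4] z [111. 140.]
side -235 88 y [56.8 62.7 77.7] z [111. 130.]
side -215 104 y [57.4 59.5 77.7] z [111. 140.]
side -70 132 y [57.4 64.  78.9] z [115. 188.]
side -60 196 y [57.4 61.3 79. ] z [116. 187.]
side -50 131 y [57.6 61.3 77.3] z [113. 186.]
side -40 34 y [63.6 65.9 70.4] z [112. 179.]
```

View pics/side1.png

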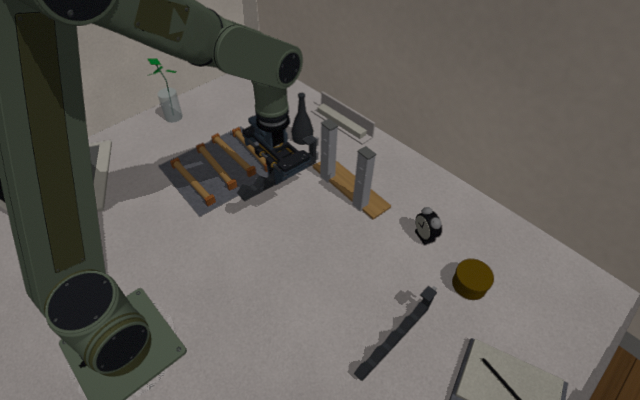

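>>> {"api": "arm_command", "payload": {
  "motion": [
    {"offset":[0.005,-0.005,0],"spin":0},
    {"offset":[0,0,0],"spin":0},
    {"offset":[0,0,0],"spin":0},
    {"offset":[0,0,0],"spin":0}
  ]
}}

```text
time_s: 7.38
ee_pos: [515.2, 84.9, 119.9]
ee_rot: [180.0, 0.0, -4.5]
force: [-0.3, 0.1, -2.6]
gripper_width: 19.8
gripper_force: 50.0
```

```bash
cat > chk.py <<'E'
from meas import *
def chk(n,tag,sy,x0=-80,x1=-42):
    i,d=shot(n,n+tag); C=cloud(n,d); s=env.state(); print('ee',np.round(s['ee_pos'],1),np.round(s['ee_rot'],1),np.round(s['force'],1))
    P=sel(C,(350,740),(-130,130),(-20,300)); a=np.radians(-4.4); q=(P[:,:2]-[661.2,-.5])
    P=np.c_[q@np.array([[np.cos(a),-np.sin(a)],[np.sin(a),np.cos(a)]]),P[:,2]]
    def r(nm,x,z):
        Q=P[(P[:,0]>x[0])&(P[:,0]<x[1])&(abs(P[:,1]-sy)<28)&(P[:,2]>z[0])&(P[:,2]<z[1])]
        if len(Q)>8:
            h=np.percentile(Q[:,1],[3,97]); print(n,nm,len(Q),'yc',round(h.mean(),1),h.round(1),'x',np.percentile(Q[:,0],[2,98]).round(1),'z',np.percentile(Q[:,2],[5,50,95]).round(1))
    r('upright',(-3,40),(184,210)); r('pad',(-85,-1.5),(155,192)); r('frontarm',(-290,-200),(60,155))
E
python3 -c "
from chk import *
chk('top','2',70);chk('side','2',70)"
```

```text
ee [515.2  84.8 119.9] [-180.     0.    -4.5] [ 0.9 -0.3 -2.8]
top upright 172 yc 70.0 [52. 88.] x [ 0.6 28.1] z [191.7 196.  198.9]
top pad 130 yc 71.7 [60.1 83.3] x [-64.1 -23.7] z [175.3 183.2 186.3]
top frontarm 196 yc 71.7 [62.4 81. ] x [-266.3 -201.3] z [117.2 127.8 139.1]
ee [515.2  84.8 119.9] [-180.     0.    -4.5] [-0.1  1.1 -2.5]
side upright 165 yc 72.8 [54.5 91.1] x [-1.1 27.3] z [186.5 197.2 200.3]
side pad 149 yc 74.0 [62.6 85.4] x [-65.2  -3. ] z [158.6 183.4 187.4]
side frontarm 358 yc 73.0 [62.6 83.4] x [-264.5 -201.3] z [105.8 124.5 138.6]
```

>>> {"api": "arm_command", "payload": {
  "motion": [
    {"offset":[0.005,0.001,-0.002],"spin":0},
    {"offset":[0.008,0,0],"spin":0},
    {"offset":[0.008,0,0],"spin":0},
    {"offset":[0.004,0,0],"spin":0},
    {"offset":[0,0,0],"spin":0}
  ]
}}

```text
time_s: 8.1
ee_pos: [540.4, 81.9, 121.8]
ee_rot: [-180.0, 0.0, -4.5]
force: [-0.1, -0.2, -2.1]
gripper_width: 19.2
gripper_force: 50.0
```

>>> {"api": "arm_command", "payload": {
  "motion": [
    {"offset":[0.002,0,0],"spin":0},
    {"offset":[0.002,0,0],"spin":0},
    {"offset":[0,0,0],"spin":0}
  ]
}}

```text
time_s: 8.48
ee_pos: [544.2, 81.6, 122.0]
ee_rot: [-180.0, -0.0, -4.5]
force: [-0.4, -0.3, -3.8]
gripper_width: 19.7
gripper_force: 50.0
```

>>> {"api": "arm_command", "payload": {
  "motion": [
    {"offset":[0.002,0,0],"spin":0},
    {"offset":[0,0,0],"spin":0},
    {"offset":[0,0,0],"spin":0}
  ]
}}

```text
time_s: 8.85
ee_pos: [546.1, 81.5, 121.9]
ee_rot: [-180.0, 0.0, -4.5]
force: [-0.5, -0.3, -3.1]
gripper_width: 19.6
gripper_force: 50.0
```

>>> {"api": "arm_command", "payload": {
  "motion": [
    {"offset":[0.002,0,0],"spin":0},
    {"offset":[0,0,0],"spin":0}
  ]
}}

```text
time_s: 9.1
ee_pos: [548.3, 81.3, 122.0]
ee_rot: [-180.0, -0.0, -4.5]
force: [-0.2, 0.6, -3.3]
gripper_width: 19.8
gripper_force: 50.0
```

>>> {"api": "arm_command", "payload": {
  "motion": [
    {"offset":[0.001,0,0],"spin":0},
    {"offset":[0.001,0,0],"spin":0}
  ]
}}

```text
time_s: 9.35
ee_pos: [550.0, 81.1, 121.9]
ee_rot: [-180.0, 0.0, -4.5]
force: [-1.8, -0.3, -1.5]
gripper_width: 20.2
gripper_force: 50.0
```

>>> {"api": "arm_command", "payload": {
  "motion": [
    {"offset":[0.001,0,0],"spin":0},
    {"offset":[0,0,0],"spin":0}
  ]
}}

```text
time_s: 9.6
ee_pos: [550.1, 81.1, 121.8]
ee_rot: [180.0, 0.1, -4.5]
force: [-4.3, 0.1, -1.7]
gripper_width: 19.9
gripper_force: 50.0
```

>>> {"api": "arm_command", "payload": {
  "motion": [
    {"offset":[0.001,0,0.004],"spin":0},
    {"offset":[0,0,0.002],"spin":0},
    {"offset":[0,0,0],"spin":0}
  ]
}}

```text
time_s: 9.98
ee_pos: [550.0, 81.0, 115.4]
ee_rot: [180.0, 0.3, -4.5]
force: [-7.0, 1.2, -0.7]
gripper_width: 19.8
gripper_force: 50.0
```

>>> {"api": "arm_command", "payload": {
  "motion": [
    {"offset":[0,0,0.002],"spin":0},
    {"offset":[0,0,0],"spin":0}
  ]
}}

```text
time_s: 10.22
ee_pos: [550.1, 81.1, 113.5]
ee_rot: [180.0, 0.2, -4.5]
force: [-7.7, 0.9, -0.8]
gripper_width: 19.6
gripper_force: 50.0
```

>>> {"api": "arm_command", "payload": {
  "motion": [
    {"offset":[0,0,0.001],"spin":0},
    {"offset":[0,0,0],"spin":0}
  ]
}}

```text
time_s: 10.48
ee_pos: [550.1, 81.1, 112.6]
ee_rot: [180.0, 0.2, -4.5]
force: [-7.0, 0.6, 0.7]
gripper_width: 19.2
gripper_force: 50.0
```

>>> {"api": "arm_command", "payload": {
  "motion": [
    {"offset":[0,0,0.001],"spin":0},
    {"offset":[0,0,0],"spin":0}
  ]
}}

```text
time_s: 10.72
ee_pos: [550.1, 81.1, 111.9]
ee_rot: [180.0, 0.2, -4.5]
force: [-7.5, 0.8, 2.1]
gripper_width: 19.6
gripper_force: 50.0
```

>>> {"api": "arm_command", "payload": {
  "motion": [
    {"offset":[0,0,0.001],"spin":0},
    {"offset":[0,0,0],"spin":0}
  ]
}}

```text
time_s: 10.98
ee_pos: [550.2, 81.0, 111.4]
ee_rot: [180.0, 0.2, -4.5]
force: [-8.8, 0.2, 3.9]
gripper_width: 19.8
gripper_force: 50.0
```

>>> {"api": "arm_command", "payload": {
  "motion": [
    {"offset":[0,0,0.001],"spin":0},
    {"offset":[0,0,0],"spin":0}
  ]
}}

```text
time_s: 11.22
ee_pos: [550.1, 81.0, 110.5]
ee_rot: [180.0, 0.2, -4.5]
force: [-9.2, 0.0, 5.4]
gripper_width: 19.6
gripper_force: 50.0
```

```bash
python3 -c "
from chk import *
chk('top','3',70);chk('side','3',70)"
```

```text
ee [550.   81.  110.5] [180.    0.2  -4.5] [-9.4  1.5  5.4]
top upright 173 yc 70.1 [52.1 88.1] x [ 0.4 28.3] z [190.1 195.6 199. ]
top pad 100 yc 70.5 [59.1 81.9] x [-29.1  -1.8] z [172.6 175.5 179.5]
top frontarm 50 yc 70.5 [60.8 80.3] x [-214.6 -200.3] z [105.7 121.5 129.6]
ee [550.1  81.  110.5] [180.    0.2  -4.5] [-9.2  1.   5.2]
side upright 165 yc 72.5 [54. 91.] x [-1.6 26.4] z [185.8 197.4 199.9]
side pad 111 yc 72.9 [61.2 84.5] x [-31.4  -1.6] z [159.5 176.9 179.6]
side frontarm 170 yc 71.8 [61.3 82.4] x [-231.2 -201. ] z [ 95.  116.4 128.8]
```

>>> {"api": "arm_command", "payload": {
  "motion": [
    {"offset":[0,0,0],"spin":0},
    {"offset":[0,0,0],"spin":0},
    {"offset":[0,0,-0.01],"spin":0},
    {"offset":[0,0,-0.03],"spin":0},
    {"offset":[0,0,-0.05],"spin":0}
  ],
  "jaw": 0.05
}}

```text
time_s: 11.95
ee_pos: [551.5, 80.8, 200.1]
ee_rot: [180.0, 0.2, -4.5]
force: [0.6, -0.1, 0.0]
gripper_width: 50.2
gripper_force: 0.0
```

>>> {"api": "arm_command", "payload": {
  "motion": [
    {"offset":[0,0,-0.05],"spin":0},
    {"offset":[0.049,0,0],"spin":0},
    {"offset":[0.049,0,0],"spin":0},
    {"offset":[0,0,0.03],"spin":0},
    {"offset":[0,0,0],"spin":0}
  ],
  "jaw": 0.0
}}

```text
time_s: 12.58
ee_pos: [648.9, 73.0, 217.8]
ee_rot: [180.0, 0.3, -4.5]
force: [-0.3, -0.8, 0.1]
gripper_width: 3.0
gripper_force: 0.0
```

```bash
python3 -c "
from chk import *
chk('side','4',70)"
```

```text
ee [649.4  73.2 219.6] [ 1.8e+02  1.0e-01 -4.5e+00] [ 0.2  0.9 -0.2]
side upright 118 yc 68.9 [54.4 83.3] x [-1.4 26.3] z [186.1 196.8 199.5]
side pad 118 yc 72.1 [59.6 84.6] x [-33.3  -1.9] z [159.4 176.5 178.6]
side frontarm 169 yc 71.3 [60.9 81.7] x [-230.7 -201.5] z [ 90.6 111.3 124.4]
```

View pics/side4.png

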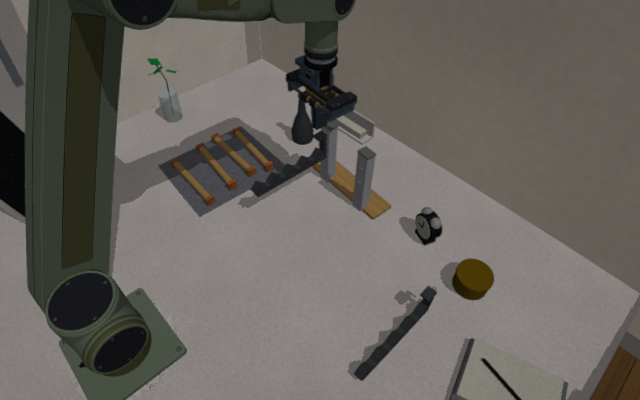

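>>> {"api": "arm_command", "payload": {
  "motion": [
    {"offset":[-0.001,0,0.012],"spin":0},
    {"offset":[0,0,0.012],"spin":0},
    {"offset":[0,0,0.003],"spin":0},
    {"offset":[0,0,0],"spin":0}
  ]
}}

```text
time_s: 13.12
ee_pos: [648.6, 73.4, 192.8]
ee_rot: [-180.0, 0.0, -4.5]
force: [-0.8, -1.5, 0.6]
gripper_width: 0.1
gripper_force: 0.0
```

>>> {"api": "arm_command", "payload": {
  "motion": [
    {"offset":[0,0,0.002],"spin":0},
    {"offset":[0,0,0.002],"spin":0},
    {"offset":[0,0,0],"spin":0}
  ]
}}

```text
time_s: 13.5
ee_pos: [649.1, 73.4, 189.7]
ee_rot: [-180.0, -0.1, -4.5]
force: [-1.0, -1.0, 2.4]
gripper_width: 0.3
gripper_force: 1.7
```

>>> {"api": "arm_command", "payload": {
  "motion": [
    {"offset":[0,0,0.002],"spin":0},
    {"offset":[0,0,0.002],"spin":0},
    {"offset":[0,0,0],"spin":0}
  ]
}}

```text
time_s: 13.88
ee_pos: [649.2, 73.5, 187.0]
ee_rot: [-180.0, -0.2, -4.5]
force: [-0.6, -0.7, 5.9]
gripper_width: 0.3
gripper_force: 2.9
```

>>> {"api": "arm_command", "payload": {
  "motion": [
    {"offset":[0,0,0.002],"spin":0},
    {"offset":[0,0,0.002],"spin":0},
    {"offset":[0,0,0],"spin":0}
  ]
}}

```text
time_s: 14.25
ee_pos: [648.3, 73.3, 179.9]
ee_rot: [180.0, 0.1, -4.5]
force: [-0.6, -0.0, -0.1]
gripper_width: 0.6
gripper_force: 0.0
```

>>> {"api": "arm_command", "payload": {
  "motion": [
    {"offset":[0,0,0.002],"spin":0},
    {"offset":[0,0,0.002],"spin":0},
    {"offset":[0,0,0.002],"spin":0},
    {"offset":[0,0,0],"spin":0}
  ]
}}

```text
time_s: 14.75
ee_pos: [648.7, 73.4, 177.8]
ee_rot: [-180.0, -0.1, -4.5]
force: [-4.3, -0.3, 13.0]
gripper_width: 0.6
gripper_force: 6.4
```

>>> {"api": "arm_command", "payload": {
  "motion": [
    {"offset":[0,0,0.003],"spin":0},
    {"offset":[0,0,0.003],"spin":0},
    {"offset":[0,0,0],"spin":0}
  ]
}}

```text
time_s: 15.12
ee_pos: [648.8, 73.5, 177.4]
ee_rot: [-179.9, -0.3, -4.5]
force: [-12.5, -0.8, 34.2]
gripper_width: 0.8
gripper_force: 17.2
```

```bash
python3 - <<'E'
from plan import plan
plan((648,73.4,262,-4.5),(434.5,-381,180,1),(434.5,-381,18.5,1),cur=(648,73.4,174,-4.5))
E
```

```text
-> (648, 73.4, 262, -4.5) spin -0.0
   [[0.0, 0.0, -0.044], [0.0, 0.0, -0.044]]
-> (434.5, -381, 180, 1) spin -0.01
   [[-0.018, 0.047, 0.008], [-0.018, 0.047, 0.008], [-0.019, 0.046, 0.009], [-0.019, 0.047, 0.008], [-0.019, 0.046, 0.008]]
   [[-0.02, 0.046, 0.008], [-0.021, 0.046, 0.008], [-0.021, 0.046, 0.009], [-0.021, 0.045, 0.008], [-0.022, 0.045, 0.008]]
-> (434.5, -381, 18.5, 1) spin 0.001
   [[0.0, 0.0, 0.054], [0.0, 0.0, 0.054], [0.0, 0.0, 0.054]]
```

>>> {"api": "arm_command", "payload": {
  "motion": [
    {"offset":[0,0,-0.03],"spin":0},
    {"offset":[0,0,-0.058],"spin":0},
    {"offset":[-0.018,0.047,0.008],"spin":-0.01},
    {"offset":[-0.018,0.047,0.008],"spin":-0.01},
    {"offset":[-0.019,0.046,0.009],"spin":-0.01}
  ],
  "jaw": 0.05
}}

```text
time_s: 15.75
ee_pos: [583.6, -63.8, 231.6]
ee_rot: [180.0, -0.0, -2.7]
force: [1.3, -0.1, -0.4]
gripper_width: 47.6
gripper_force: 0.0
```

>>> {"api": "arm_command", "payload": {
  "motion": [
    {"offset":[-0.019,0.047,0.008],"spin":-0.01},
    {"offset":[-0.019,0.046,0.008],"spin":-0.01},
    {"offset":[-0.02,0.046,0.008],"spin":-0.01},
    {"offset":[-0.021,0.046,0.008],"spin":-0.01},
    {"offset":[-0.021,0.046,0.009],"spin":-0.01}
  ]
}}

```text
time_s: 16.38
ee_pos: [477.0, -292.0, 190.6]
ee_rot: [-180.0, -0.0, 0.1]
force: [0.7, -0.4, 0.0]
gripper_width: 49.9
gripper_force: 0.0
```

>>> {"api": "arm_command", "payload": {
  "motion": [
    {"offset":[-0.021,0.045,0.008],"spin":-0.01},
    {"offset":[-0.022,0.045,0.008],"spin":-0.01},
    {"offset":[0,0,0],"spin":0},
    {"offset":[0,0,0],"spin":0}
  ]
}}

```text
time_s: 16.88
ee_pos: [435.5, -380.6, 174.7]
ee_rot: [-179.9, 0.0, 1.2]
force: [-0.6, 0.7, 0.0]
gripper_width: 50.1
gripper_force: 0.0
```

```bash
python3 -c "
from chk import *
chk('side','5',70);chk('top','5',70)
import time
print(env.boxes_of('top','bracket_b'))"
```

```text
ee [ 435.9 -380.2  174.9] [-180.    -0.     1.3] [ 0.1  0.  -0.1]
side frontarm 162 yc 70.8 [60.8 80.8] x [-231.4 -202. ] z [ 80.4 101.9 113.3]
ee [ 436.1 -380.   175.1] [-180.    -0.     1.3] [0.1 0.3 0.1]
top upright 173 yc 70.2 [52.2 88.1] x [ 0.5 28.1] z [190.9 195.8 199.1]
top pad 106 yc 70.4 [59.3 81.6] x [-31.1  -2. ] z [160.  163.4 167.1]
top frontarm 97 yc 69.6 [60.  79.1] x [-231.7 -200.7] z [ 91.3 104.3 113.9]
[{'bbox': [443.0, 198.0, 459.7, 269.3], 'score': 0.78}, {'bbox': [279.1, 149.7, 298.9, 238.9], 'score': 0.72}, {'bbox': [174.9, 216.7, 245.1, 229.5], 'score': 0.57}]
```

>>> {"api": "arm_command", "payload": {
  "motion": [
    {"offset":[0,0.001,0.05],"spin":0},
    {"offset":[-0.001,0,0.05],"spin":0},
    {"offset":[0,0,0.035],"spin":0},
    {"offset":[0,0,0.0215],"spin":0},
    {"offset":[0,0,0],"spin":0}
  ]
}}

```text
time_s: 17.65
ee_pos: [434.3, -380.3, 17.1]
ee_rot: [-179.9, 0.1, 1.3]
force: [0.4, -0.3, 1.0]
gripper_width: 50.0
gripper_force: 0.0
```

>>> {"api": "arm_command", "payload": {
  "motion": [
    {"offset":[0,0,0],"spin":0},
    {"offset":[0,0,0],"spin":0},
    {"offset":[0,0,0],"spin":0},
    {"offset":[0,0,0],"spin":0},
    {"offset":[0,0,0],"spin":0}
  ],
  "jaw": 0.01,
  "newtons": 50
}}

```text
time_s: 18.27
ee_pos: [435.0, -382.6, 19.3]
ee_rot: [179.9, -0.1, 1.2]
force: [-0.5, -1.0, 6.1]
gripper_width: 19.8
gripper_force: 50.0
```

```bash
python3 - <<'E'
from plan import plan
from h import *
print(env.state()['ee_pos'],env.state()['ee_rot'])
# target: rack (-153,-70) + robot-camera offset found at left (+1, +2.2)
a=np.radians(-4.4);c,s=np.cos(a),np.sin(a);t=np.array([661.2,-.5])+np.array([[c,-s],[s,c]])@[-152,-67.8];print(t)
p=env.state()['ee_pos'];y=env.state()['ee_rot'][2]
plan((p[0],p[1],122,y),(t[0],t[1],122,-4.5))
E
```

```text
[ 435.02921416 -382.57965815   19.33139524] [ 1.79922547e+02 -8.14402662e-02  1.24311992e+00]
[504.44643155 -56.43888433]
-> (np.float64(435.0292141557913), np.float64(-382.579658145847), 122, np.float64(1.2431199151055328)) spin -0.0
   [[0.0, 0.0, -0.051], [0.0, 0.0, -0.052]]
-> (np.float64(504.4464315545099), np.float64(-56.438884325708756), 122, -4.5) spin 0.017
   [[0.013, -0.054, 0.0], [0.012, -0.054, 0.0], [0.01, -0.055, 0.0], [0.01, -0.055, 0.0], [0.009, -0.054, 0.0]]
   [[0.009, -0.055, 0.0]]
```

>>> {"api": "arm_command", "payload": {
  "motion": [
    {"offset":[0,0,-0.02],"spin":0},
    {"offset":[0,0,-0.042],"spin":0},
    {"offset":[0,0,-0.041],"spin":0},
    {"offset":[0.013,-0.054,0],"spin":0.017},
    {"offset":[0.012,-0.054,0],"spin":0.017}
  ]
}}

```text
time_s: 18.9
ee_pos: [457.5, -272.3, 120.9]
ee_rot: [-179.9, 0.1, -0.9]
force: [0.6, -0.1, -3.4]
gripper_width: 19.4
gripper_force: 50.0
```

>>> {"api": "arm_command", "payload": {
  "motion": [
    {"offset":[0.01,-0.055,0],"spin":0.017},
    {"offset":[0.01,-0.055,0],"spin":0.017},
    {"offset":[0.009,-0.054,0],"spin":0.017},
    {"offset":[0.009,-0.055,0],"spin":0.017},
    {"offset":[0,0,0],"spin":0}
  ]
}}

```text
time_s: 19.52
ee_pos: [503.8, -52.8, 120.5]
ee_rot: [-179.9, 0.1, -4.3]
force: [-0.3, -0.6, -3.1]
gripper_width: 19.8
gripper_force: 50.0
```

>>> {"api": "arm_command", "payload": {
  "motion": [
    {"offset":[0,0,0],"spin":0},
    {"offset":[0,0,0],"spin":0},
    {"offset":[0,0,0],"spin":0}
  ]
}}

```text
time_s: 19.9
ee_pos: [504.0, -57.4, 121.3]
ee_rot: [-180.0, 0.0, -4.7]
force: [0.0, 0.4, -3.2]
gripper_width: 19.4
gripper_force: 50.0
```

```bash
python3 -c "
from chk import *
chk('top','6',-70);chk('side','6',-70)"
```

```text
ee [504.1 -57.3 121.3] [-180.     0.    -4.7] [ 0.7 -0.6 -2.8]
top upright 173 yc -70.3 [-88.  -52.5] x [ 0.8 28.5] z [191.9 196.1 199. ]
top pad 123 yc -71.4 [-82.5 -60.3] x [-64.6 -25.1] z [178.2 185.8 189.5]
top frontarm 189 yc -70.2 [-79.6 -60.8] x [-266.9 -201.9] z [120.6 130.2 140. ]
ee [504.2 -57.1 121.4] [-180.     0.    -4.7] [ 0.4  0.9 -3.3]
side upright 193 yc -67.1 [-85.5 -48.7] x [-1. 27.] z [186.1 197.2 199.5]
side pad 173 yc -68.6 [-80.3 -56.8] x [-65.7  -2.5] z [159.7 186.1 189.3]
side frontarm 401 yc -68.9 [-78.9 -59. ] x [-264.9 -201.5] z [108.2 127.3 141.7]
```

>>> {"api": "arm_command", "payload": {
  "motion": [
    {"offset":[0.005,-0.001,0],"spin":-0.004},
    {"offset":[0.008,0,0],"spin":0},
    {"offset":[0.008,0,0],"spin":0},
    {"offset":[0.005,0,0],"spin":0},
    {"offset":[0.003,0,0],"spin":0}
  ]
}}

```text
time_s: 20.62
ee_pos: [533.7, -57.4, 121.3]
ee_rot: [-180.0, 0.0, -4.4]
force: [0.1, 0.4, -3.9]
gripper_width: 19.3
gripper_force: 50.0
```

>>> {"api": "arm_command", "payload": {
  "motion": [
    {"offset":[0.002,0,0],"spin":0},
    {"offset":[0,0,0],"spin":0}
  ]
}}

```text
time_s: 20.88
ee_pos: [535.3, -57.6, 121.4]
ee_rot: [-180.0, 0.0, -4.4]
force: [-0.0, -0.8, -3.7]
gripper_width: 19.8
gripper_force: 50.0
```

>>> {"api": "arm_command", "payload": {
  "motion": [
    {"offset":[0.002,0,0],"spin":0},
    {"offset":[0,0,0],"spin":0}
  ]
}}

```text
time_s: 21.12
ee_pos: [537.4, -57.8, 121.5]
ee_rot: [-180.0, -0.0, -4.4]
force: [-0.3, -0.8, -3.9]
gripper_width: 19.8
gripper_force: 50.0
```

>>> {"api": "arm_command", "payload": {
  "motion": [
    {"offset":[0.002,0,0],"spin":0},
    {"offset":[0,0,0],"spin":0}
  ]
}}

```text
time_s: 21.38
ee_pos: [539.4, -58.0, 121.5]
ee_rot: [-180.0, -0.0, -4.4]
force: [-0.9, 0.6, -4.4]
gripper_width: 19.7
gripper_force: 50.0
```

>>> {"api": "arm_command", "payload": {
  "motion": [
    {"offset":[0.001,0,0],"spin":0},
    {"offset":[0,0,0],"spin":0}
  ]
}}

```text
time_s: 21.62
ee_pos: [539.6, -57.9, 121.3]
ee_rot: [-180.0, 0.1, -4.4]
force: [-1.6, -1.1, -1.8]
gripper_width: 19.9
gripper_force: 50.0
```

>>> {"api": "arm_command", "payload": {
  "motion": [
    {"offset":[0.001,0,0],"spin":0},
    {"offset":[0,0,0],"spin":0}
  ]
}}

```text
time_s: 21.88
ee_pos: [539.6, -57.9, 121.2]
ee_rot: [-180.0, 0.2, -4.4]
force: [-5.9, 0.0, -0.9]
gripper_width: 20.0
gripper_force: 50.0
```

>>> {"api": "arm_command", "payload": {
  "motion": [
    {"offset":[0.001,0,0],"spin":0},
    {"offset":[0,0,0],"spin":0}
  ]
}}

```text
time_s: 22.12
ee_pos: [539.6, -58.0, 121.1]
ee_rot: [-180.0, 0.3, -4.4]
force: [-8.5, 0.1, -0.0]
gripper_width: 19.9
gripper_force: 50.0
```

Contact. Down to the catch.

>>> {"api": "arm_command", "payload": {
  "motion": [
    {"offset":[0,0,0.004],"spin":0},
    {"offset":[0,0,0.003],"spin":0},
    {"offset":[0,0,0],"spin":0}
  ]
}}

```text
time_s: 22.5
ee_pos: [539.6, -57.8, 113.7]
ee_rot: [-180.0, 0.3, -4.4]
force: [-8.3, 0.5, -1.8]
gripper_width: 19.8
gripper_force: 50.0
```

>>> {"api": "arm_command", "payload": {
  "motion": [
    {"offset":[0,0,0.002],"spin":0},
    {"offset":[0,0,0],"spin":0}
  ]
}}

```text
time_s: 22.75
ee_pos: [539.7, -57.8, 111.9]
ee_rot: [-180.0, 0.3, -4.4]
force: [-7.7, -0.4, -0.2]
gripper_width: 19.9
gripper_force: 50.0
```

>>> {"api": "arm_command", "payload": {
  "motion": [
    {"offset":[0,0,0.001],"spin":0},
    {"offset":[0,0,0],"spin":0}
  ]
}}

```text
time_s: 23.0
ee_pos: [539.8, -57.9, 111.4]
ee_rot: [-180.0, 0.3, -4.4]
force: [-8.9, 1.2, 1.9]
gripper_width: 19.9
gripper_force: 50.0
```

>>> {"api": "arm_command", "payload": {
  "motion": [
    {"offset":[0,0,0.001],"spin":0},
    {"offset":[0,0,0],"spin":0}
  ]
}}

```text
time_s: 23.25
ee_pos: [539.7, -57.9, 110.8]
ee_rot: [-180.0, 0.3, -4.4]
force: [-9.9, 1.6, 4.2]
gripper_width: 19.7
gripper_force: 50.0
```

```bash
python3 -c "
from chk import *
chk('top','7',-70)"
```

```text
ee [539.7 -57.8 110.7] [-180.     0.3   -4.4] [-9.7  1.1  4.2]
top upright 172 yc -70.2 [-88.  -52.5] x [ 0.9 28.5] z [191.9 196.2 199.2]
top pad 102 yc -68.4 [-79.6 -57.2] x [-29.5  -1.9] z [172.9 175.6 179.7]
top frontarm 66 yc -68.5 [-77.7 -59.3] x [-223.4 -200.4] z [117.5 124.8 130.7]
```

>>> {"api": "arm_command", "payload": {
  "motion": [
    {"offset":[0,0.0015,0],"spin":0},
    {"offset":[0,0,0.001],"spin":0},
    {"offset":[0,0,0],"spin":0}
  ]
}}

```text
time_s: 23.68
ee_pos: [539.6, -58.5, 109.8]
ee_rot: [-179.9, 0.3, -4.3]
force: [-9.7, 4.4, 4.1]
gripper_width: 20.0
gripper_force: 50.0
```

>>> {"api": "arm_command", "payload": {
  "motion": [
    {"offset":[0,0,0],"spin":0},
    {"offset":[0,0,0],"spin":0},
    {"offset":[0,0,-0.01],"spin":0},
    {"offset":[0,0,-0.03],"spin":0},
    {"offset":[0,0,-0.05],"spin":0}
  ],
  "jaw": 0.05
}}

```text
time_s: 24.3
ee_pos: [541.6, -59.7, 199.7]
ee_rot: [-180.0, 0.1, -4.4]
force: [1.5, -0.4, -0.6]
gripper_width: 50.2
gripper_force: 0.0
```

>>> {"api": "arm_command", "payload": {
  "motion": [
    {"offset":[0,0,-0.05],"spin":0},
    {"offset":[0.049,0,0],"spin":0},
    {"offset":[0.048,0,0],"spin":0},
    {"offset":[0,0,0.03],"spin":0},
    {"offset":[0,0,0],"spin":0}
  ],
  "jaw": 0.0
}}

```text
time_s: 24.92
ee_pos: [638.0, -67.0, 217.4]
ee_rot: [-180.0, 0.3, -4.4]
force: [-0.4, 0.1, -0.2]
gripper_width: 2.6
gripper_force: 0.0
```

```bash
python3 -c "
from chk import *
chk('side','8',-70)"
```

```text
ee [638.5 -67.1 219.2] [-1.8e+02  1.0e-01 -4.4e+00] [-0.2 -0.   0.3]
side upright 117 yc -72.0 [-85.7 -58.3] x [-0.9 26.3] z [185.7 196.9 199.5]
side pad 130 yc -66.3 [-77.4 -55.3] x [-33.6  -1.9] z [158.9 176.6 178.7]
side frontarm 181 yc -66.8 [-76.7 -57. ] x [-231.4 -201.5] z [ 90.1 112.7 124.3]
```

>>> {"api": "arm_command", "payload": {
  "motion": [
    {"offset":[-0.001,0,0.012],"spin":0},
    {"offset":[0,0,0.012],"spin":0},
    {"offset":[0,0,0.003],"spin":0},
    {"offset":[0,0,0],"spin":0}
  ]
}}

```text
time_s: 25.48
ee_pos: [637.7, -66.9, 192.3]
ee_rot: [-180.0, 0.0, -4.4]
force: [0.2, -0.5, 0.4]
gripper_width: 0.3
gripper_force: 0.0
```

>>> {"api": "arm_command", "payload": {
  "motion": [
    {"offset":[0,0,0.002],"spin":0},
    {"offset":[0,0,0.002],"spin":0},
    {"offset":[0,0,0],"spin":0}
  ]
}}

```text
time_s: 25.85
ee_pos: [638.2, -67.0, 189.6]
ee_rot: [180.0, -0.1, -4.4]
force: [-2.4, 0.5, 4.3]
gripper_width: 0.2
gripper_force: 2.5
```

>>> {"api": "arm_command", "payload": {
  "motion": [
    {"offset":[0,0,0.002],"spin":0},
    {"offset":[0,0,0.002],"spin":0},
    {"offset":[0,0,0],"spin":0}
  ]
}}

```text
time_s: 26.22
ee_pos: [638.4, -67.1, 185.8]
ee_rot: [180.0, -0.1, -4.4]
force: [0.1, -0.5, 4.8]
gripper_width: 0.2
gripper_force: 2.4
```

>>> {"api": "arm_command", "payload": {
  "motion": [
    {"offset":[0,0,0.002],"spin":0},
    {"offset":[0,0,0.002],"spin":0},
    {"offset":[0,0,0],"spin":0}
  ]
}}

```text
time_s: 26.6
ee_pos: [637.2, -66.9, 179.1]
ee_rot: [-180.0, 0.2, -4.4]
force: [0.1, 0.5, 0.3]
gripper_width: 0.3
gripper_force: 0.0
```

>>> {"api": "arm_command", "payload": {
  "motion": [
    {"offset":[0,0,0.002],"spin":0},
    {"offset":[0,0,0.002],"spin":0},
    {"offset":[0,0,0.002],"spin":0},
    {"offset":[0,0,0],"spin":0}
  ]
}}

```text
time_s: 27.1
ee_pos: [637.6, -67.0, 177.7]
ee_rot: [180.0, -0.1, -4.4]
force: [-6.0, 0.1, 16.0]
gripper_width: 0.6
gripper_force: 7.7
```

>>> {"api": "arm_command", "payload": {
  "motion": [
    {"offset":[0,0,0.003],"spin":0},
    {"offset":[0,0,0.001],"spin":0},
    {"offset":[0,0,0],"spin":0}
  ]
}}

```text
time_s: 27.48
ee_pos: [637.7, -67.0, 177.5]
ee_rot: [180.0, -0.3, -4.4]
force: [-10.8, 1.1, 30.5]
gripper_width: 0.2
gripper_force: 15.1
```

>>> {"api": "arm_command", "payload": {
  "motion": [
    {"offset":[0,0,-0.03],"spin":0},
    {"offset":[0,0,-0.05],"spin":0},
    {"offset":[-0.05,0,-0.02],"spin":-0.17},
    {"offset":[-0.05,0,0],"spin":-0.17},
    {"offset":[-0.04,-0.02,0],"spin":-0.17}
  ],
  "jaw": 0.06
}}

```text
time_s: 28.1
ee_pos: [492.7, -59.3, 270.4]
ee_rot: [180.0, 0.0, 25.1]
force: [-0.5, -0.4, 0.2]
gripper_width: 47.6
gripper_force: 0.0
```

>>> {"api": "arm_command", "payload": {
  "motion": [
    {"offset":[-0.03,-0.03,0],"spin":-0.17},
    {"offset":[-0.02,-0.03,0],"spin":-0.17},
    {"offset":[0,0,0],"spin":-0.17},
    {"offset":[0,0,0],"spin":-0.17},
    {"offset":[0,0,0],"spin":-0.17}
  ]
}}

```text
time_s: 28.72
ee_pos: [420.8, -31.0, 270.3]
ee_rot: [-180.0, -0.0, 73.9]
force: [0.7, 1.2, -0.7]
gripper_width: 59.7
gripper_force: 0.0
```

```bash
cat > dow.py <<'E'
from meas import *
from scipy.spatial import cKDTree
def dow(tag,n='top',quiet=False):
    i,d=shot(n,n+tag); C=cloud(n,d); out=[]
    for sy in(70,-70):
        pass
    P=sel(C,(250,700),(120,520),(13,45)); hsv=cv2.cvtColor(i,cv2.COLOR_BGR2HSV)
    im=np.zeros((450,400),np.uint8); ij=(P[:,:2]-[250,120]).astype(int); im[ij[:,0],ij[:,1]]=255
    im=cv2.morphologyEx(im,cv2.MORPH_CLOSE,np.ones((5,5))); k,l=cv2.connectedComponents(im)
    for j in range(1,k):
        Q=P[l[ij[:,0],ij[:,1]]==j]
        if len(Q)<80: continue
        c,s,a=obb(Q); print('dowel',len(Q),c,s,a,'pca',pca(Q).round(1),'zmax',np.percentile(Q[:,2],95).round(1))
E
python3 -c "
from chk import *
from dow import dow
chk('top','9',-70); dow('9b'); s=env.state(); print(s['ee_pos'],s['ee_rot'],s['qpos'])"
```

```text
ee [420.8 -31.  270.3] [-180.    -0.    74.1] [-0.4  0.7 -0.2]
top upright 174 yc -70.3 [-88.  -52.5] x [ 0.7 28.4] z [191.3 195.7 199.5]
top pad 103 yc -68.9 [-80.1 -57.7] x [-31.2  -2.1] z [160.2 163.4 166.4]
dowel 495 [387.8 336.9] [210.5  26.7] 88.3 pca 87.5 zmax 30.3
dowel 494 [462.3 318.7] [209.2  25. ] 83.7 pca 83.7 zmax 30.3
dowel 495 [529.2 325.7] [209.4  25. ] 87.7 pca 87.6 zmax 29.7
dowel 487 [587.1 306.9] [210.5  26.1] 82.8 pca 82.5 zmax 30.2
[420.8576298  -30.98353412 270.23551032] [-1.79979477e+02 -9.57165617e-04  7.35446695e+01] [-5.77571980e+00  2.72940752e+00  1.03323923e+02  4.93576255e-03
  7.39666591e+01  1.06782464e+01]
```

View pics/top9.png

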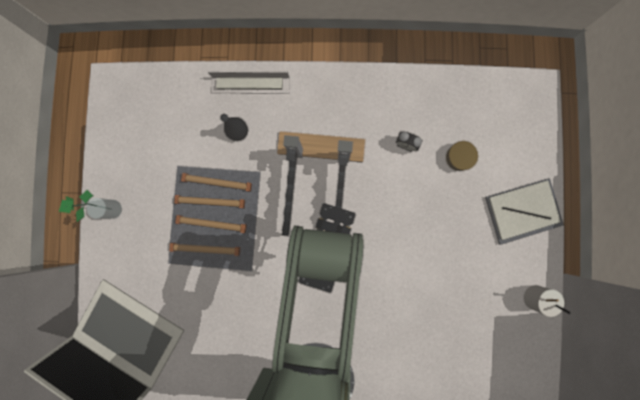

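```bash
python3 - <<'E'
from plan import plan
plan((587,308.5,140,82.7),(587,308.5,20,82.7,45),cur=(420.8,-31,270.3,73.8))
plan((587,308.5,175,82.7,52),(616.5,4.9,170,85.6),(616.5,4.9,125,85.6,25),cur=(587,308.5,20,82.7))
E
```

```text
-> (587, 308.5, 140, 82.7) spin -0.019
   [[0.047, 0.008, 0.016], [0.046, 0.009, 0.017], [0.046, 0.01, 0.016], [0.046, 0.011, 0.016], [0.046, 0.011, 0.016]]
   [[0.046, 0.013, 0.017], [0.045, 0.013, 0.016], [0.045, 0.014, 0.016]]
-> (587, 308.5, 20, 82.7, 45) spin -0.001
   [[0.0, 0.0, 0.04], [0.0, 0.0, 0.04], [0.0, 0.0, 0.04]]
-> (587, 308.5, 175, 82.7, 52) spin -0.0
   [[0.0, 0.0, -0.052], [0.0, 0.0, -0.051], [0.0, 0.0, -0.052]]
-> (616.5, 4.9, 170, 85.6) spin -0.008
   [[-0.05, 0.011, 0.001], [-0.049, 0.011, 0.001], [-0.05, 0.011, 0.0], [-0.05, 0.01, 0.001], [-0.05, 0.01, 0.001]]
   [[-0.05, 0.009, 0.001]]
-> (616.5, 4.9, 125, 85.6, 25) spin -0.001
   [[0.0, 0.0, 0.022], [0.0, 0.0, 0.023]]
```

>>> {"api": "arm_command", "payload": {
  "motion": [
    {"offset":[0.047,0.008,0.016],"spin":-0.019},
    {"offset":[0.046,0.009,0.017],"spin":-0.019},
    {"offset":[0.046,0.01,0.016],"spin":-0.019},
    {"offset":[0.046,0.011,0.016],"spin":-0.019},
    {"offset":[0.046,0.011,0.016],"spin":-0.019}
  ],
  "jaw": 0.045
}}

```text
time_s: 29.45
ee_pos: [526.1, 182.3, 188.7]
ee_rot: [-180.0, 0.0, 78.9]
force: [0.2, -0.3, 0.4]
gripper_width: 45.2
gripper_force: 0.0
```

>>> {"api": "arm_command", "payload": {
  "motion": [
    {"offset":[0.046,0.013,0.017],"spin":-0.019},
    {"offset":[0.045,0.013,0.016],"spin":-0.019},
    {"offset":[0.045,0.014,0.016],"spin":-0.019},
    {"offset":[0,0,0.03],"spin":0},
    {"offset":[0,0,0],"spin":0}
  ]
}}

```text
time_s: 30.08
ee_pos: [586.6, 307.4, 107.3]
ee_rot: [-179.7, 0.2, 82.2]
force: [0.0, -0.4, 0.1]
gripper_width: 45.2
gripper_force: 0.0
```

>>> {"api": "arm_command", "payload": {
  "motion": [
    {"offset":[0,0,0],"spin":0},
    {"offset":[0,0,0],"spin":0}
  ]
}}

```text
time_s: 30.32
ee_pos: [589.1, 307.8, 112.2]
ee_rot: [179.9, -0.1, 82.2]
force: [-0.4, 0.4, -0.7]
gripper_width: 45.1
gripper_force: 0.0
```

>>> {"api": "arm_command", "payload": {
  "motion": [
    {"offset":[0,-0.0015,0.04],"spin":-0.008},
    {"offset":[0,0,0.03],"spin":0},
    {"offset":[0,0,0.021],"spin":0},
    {"offset":[0,0,0],"spin":0}
  ]
}}

```text
time_s: 30.82
ee_pos: [587.0, 307.8, 19.7]
ee_rot: [-180.0, -0.0, 82.7]
force: [0.5, -0.1, -0.2]
gripper_width: 45.3
gripper_force: 0.0
```

>>> {"api": "arm_command", "payload": {
  "motion": [
    {"offset":[0,0,0],"spin":0},
    {"offset":[0,0,0],"spin":0},
    {"offset":[0,0,0],"spin":0},
    {"offset":[0,0,0],"spin":0}
  ],
  "jaw": 0.01,
  "newtons": 25
}}

```text
time_s: 31.32
ee_pos: [587.3, 308.3, 20.3]
ee_rot: [179.9, -0.0, 82.7]
force: [-0.8, -0.1, 3.5]
gripper_width: 19.3
gripper_force: 25.0
```

>>> {"api": "arm_command", "payload": {
  "motion": [
    {"offset":[0,0,-0.03],"spin":0},
    {"offset":[0,0,-0.05],"spin":0},
    {"offset":[0,0,-0.05],"spin":0},
    {"offset":[0,0,-0.05],"spin":0},
    {"offset":[0,0,0],"spin":0}
  ]
}}

```text
time_s: 31.95
ee_pos: [588.9, 309.2, 204.6]
ee_rot: [179.5, -0.3, 82.7]
force: [0.4, -0.6, -0.8]
gripper_width: 19.3
gripper_force: 25.0
```

```bash
cat > held.py <<'E'
from meas import *
def held(tag,zlo=175,n='top',ctr=None,h=130):
    s=env.state(); e=np.array(s['ee_pos']); print('ee',e.round(1),np.round(s['ee_rot'],1),s['gripper_width'])
    i,d=shot(n,n+tag); C=cloud(n,d); hsv=cv2.cvtColor(i,cv2.COLOR_BGR2HSV)
    m=(hsv[...,0]<22)&(hsv[...,1]>90)&(hsv[...,2]>40)
    P=C[m]; P=P[~np.isnan(P[:,0])]; c0=e if ctr is None else np.array(ctr,float)
    P=P[(np.hypot(P[:,0]-c0[0],P[:,1]-c0[1])<h)&(abs(P[:,2]-c0[2])<30)]
    if len(P)>20: print(n,len(P),obb(P),'pca',pca(P).round(1),'z',np.percentile(P[:,2],[5,50,95]).round(1))
E
python3 -c "
from held import *
from plan import plan
held('10');s=env.state()
plan((616.5,4.9,200,85.6),(616.5,4.9,125,85.6,25))"
```

```text
ee [588.9 309.2 204.6] [179.5  -0.3  82.7] 19.28654802453171
top 260 (array([580.6, 258.7]), array([110.3,  23.4]), 84.9) pca 82.3 z [205.  209.5 214.2]
-> (616.5, 4.9, 200, 85.6) spin -0.008
   [[-0.05, 0.011, 0.0], [-0.049, 0.011, 0.0], [-0.05, 0.01, 0.001], [-0.05, 0.01, 0.0], [-0.05, 0.01, 0.0]]
   [[-0.05, 0.009, 0.0]]
-> (616.5, 4.9, 125, 85.6, 25) spin -0.001
   [[0.0, 0.0, 0.025], [0.0, 0.0, 0.025], [0.0, 0.0, 0.025]]
```

>>> {"api": "arm_command", "payload": {
  "motion": [
    {"offset":[-0.05,0.011,0],"spin":-0.008},
    {"offset":[-0.049,0.011,0],"spin":-0.008},
    {"offset":[-0.05,0.01,0],"spin":-0.008},
    {"offset":[-0.05,0.01,0],"spin":-0.008},
    {"offset":[-0.05,0.01,0],"spin":-0.008}
  ]
}}

```text
time_s: 32.62
ee_pos: [609.7, 53.3, 197.0]
ee_rot: [-179.8, 0.0, 85.0]
force: [1.0, -0.9, -0.6]
gripper_width: 20.0
gripper_force: 25.0
```

>>> {"api": "arm_command", "payload": {
  "motion": [
    {"offset":[-0.05,0.009,0],"spin":-0.008},
    {"offset":[0,0,0],"spin":0},
    {"offset":[0,0,0],"spin":0},
    {"offset":[0,0,0],"spin":0}
  ]
}}

```text
time_s: 33.12
ee_pos: [615.2, 5.6, 198.6]
ee_rot: [-179.9, -0.0, 85.6]
force: [-0.5, -0.7, 0.4]
gripper_width: 19.2
gripper_force: 25.0
```

```bash
python3 -c "
from held import *
held('11');held('11',n='side')
"
```

```text
ee [615.2   5.6 198.6] [-179.9   -0.    85.6] 19.2227605834305
top 122 (array([608.2, -10.7]), array([172.9,  20.6]), 88.9) pca 87.3 z [199.7 204.1 208.2]
ee [615.3   5.6 198.9] [-179.9   -0.    85.6] 19.530907170827764
side 343 (array([609.5, -21.4]), array([154.7,  32.4]), 88.9) pca 85.6 z [189.7 204.3 209.9]
```

View pics/side11.png

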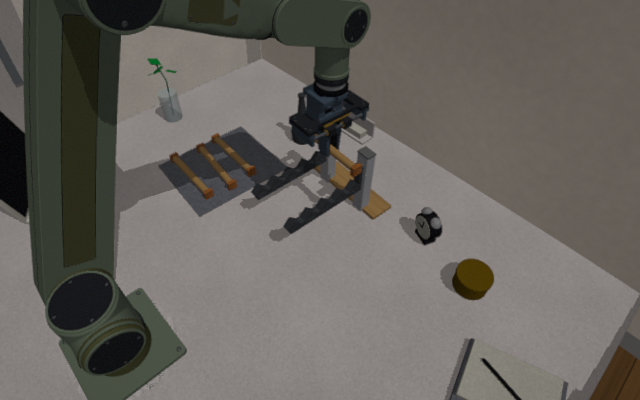

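>>> {"api": "arm_command", "payload": {
  "motion": [
    {"offset":[0,0.001,0.03],"spin":0},
    {"offset":[0,0,0.03],"spin":0},
    {"offset":[0,0,0.015],"spin":0},
    {"offset":[0,0,0.005],"spin":0},
    {"offset":[0,0,0],"spin":0}
  ]
}}

```text
time_s: 33.85
ee_pos: [617.1, 4.4, 120.0]
ee_rot: [179.9, -0.0, 85.5]
force: [0.4, -1.0, -0.1]
gripper_width: 19.8
gripper_force: 25.0
```

>>> {"api": "arm_command", "payload": {
  "motion": [
    {"offset":[0,0,0.002],"spin":0},
    {"offset":[0,0,0.002],"spin":0},
    {"offset":[0,0,0],"spin":0}
  ]
}}

```text
time_s: 34.22
ee_pos: [616.6, 4.2, 115.6]
ee_rot: [180.0, -0.0, 85.5]
force: [0.0, -0.3, -0.1]
gripper_width: 19.3
gripper_force: 25.0
```

>>> {"api": "arm_command", "payload": {
  "motion": [
    {"offset":[0,0,0.002],"spin":0},
    {"offset":[0,0,0],"spin":0}
  ]
}}

```text
time_s: 34.48
ee_pos: [616.5, 4.3, 113.4]
ee_rot: [-180.0, -0.0, 85.5]
force: [-0.8, 0.6, -0.1]
gripper_width: 19.6
gripper_force: 25.0
```

>>> {"api": "arm_command", "payload": {
  "motion": [
    {"offset":[0,0,0.001],"spin":0},
    {"offset":[0,0,0],"spin":0}
  ]
}}

```text
time_s: 34.72
ee_pos: [616.6, 4.2, 113.1]
ee_rot: [180.0, -0.0, 85.5]
force: [-1.4, 0.1, 5.3]
gripper_width: 19.2
gripper_force: 25.0
```

>>> {"api": "arm_command", "payload": {
  "motion": [
    {"offset":[0,0,0.001],"spin":0},
    {"offset":[0,0,0],"spin":0}
  ]
}}

```text
time_s: 34.98
ee_pos: [616.6, 4.2, 113.1]
ee_rot: [179.9, -0.0, 85.5]
force: [-3.2, 0.2, 9.8]
gripper_width: 18.9
gripper_force: 25.0
```

>>> {"api": "arm_command", "payload": {
  "motion": [
    {"offset":[0,0,0.001],"spin":0},
    {"offset":[0,0,0],"spin":0}
  ]
}}

```text
time_s: 35.22
ee_pos: [616.6, 4.3, 112.9]
ee_rot: [179.9, -0.0, 85.5]
force: [-5.1, -1.2, 13.5]
gripper_width: 19.3
gripper_force: 25.0
```

>>> {"api": "arm_command", "payload": {
  "motion": [
    {"offset":[0,0,-0.002],"spin":0},
    {"offset":[0,0,0],"spin":0}
  ]
}}

```text
time_s: 35.48
ee_pos: [616.7, 4.2, 113.1]
ee_rot: [180.0, -0.0, 85.5]
force: [-2.4, -0.8, 5.7]
gripper_width: 19.2
gripper_force: 25.0
```

>>> {"api": "arm_command", "payload": {
  "motion": [
    {"offset":[0,0,0],"spin":0},
    {"offset":[0,0,0],"spin":0},
    {"offset":[0,0,-0.015],"spin":0},
    {"offset":[0,0,-0.04],"spin":0},
    {"offset":[0,0,-0.05],"spin":0}
  ],
  "jaw": 0.036
}}

```text
time_s: 36.1
ee_pos: [616.2, 4.2, 218.4]
ee_rot: [-179.9, 0.0, 85.5]
force: [0.7, 0.3, 0.3]
gripper_width: 36.2
gripper_force: 0.0
```

>>> {"api": "arm_command", "payload": {
  "motion": [
    {"offset":[0.01,-0.05,0],"spin":0},
    {"offset":[0.05,-0.03,0],"spin":0},
    {"offset":[0.05,0,0],"spin":0},
    {"offset":[0,0,0],"spin":0},
    {"offset":[0,0,0],"spin":0}
  ]
}}

```text
time_s: 36.72
ee_pos: [545.7, 119.9, 218.0]
ee_rot: [180.0, 0.0, 85.5]
force: [-0.1, -0.6, -0.4]
gripper_width: 35.9
gripper_force: 0.0
```

```bash
cat > shelf.py <<'E'
from meas import *
def shelf(tag):
    for n in('top','side'):
        i,d=shot(n,n+tag); C=cloud(n,d); hsv=cv2.cvtColor(i,cv2.COLOR_BGR2HSV)
        m=(hsv[...,0]<22)&(hsv[...,1]>90)&(hsv[...,2]>40)
        P=C[m]; a=np.radians(-4.4); q=P[:,:2]-[661.2,-.5]
        P=np.c_[q@np.array([[np.cos(a),-np.sin(a)],[np.sin(a),np.cos(a)]]),P[:,2]]
        for x in(-46,-94,-142,-190):
            Q=P[(abs(P[:,0]-x)<22)&(abs(P[:,1])<150)&(P[:,2]>70)&(P[:,2]<150)]
            if len(Q)>50:
                L=Q[Q[:,1]>60];Rr=Q[Q[:,1]<-60]; e=np.percentile(Q[:,1],[1,99])
                print(n,x,len(Q),'yc',e.mean().round(1),'len',np.ptp(e).round(0),'ang',(pca(Q[:,[1,0]])).round(1),'L',np.median(L,0).round(1),'R',np.median(Rr,0).round(1))
E
python3 -c "
from shelf import *
from dow import dow
from plan import plan
shelf('12');dow('13');s=env.state();print(s['ee_pos'],s['ee_rot'])
plan((529,327.5,120,87.6),(529,327.5,20,87.6,40))"
```

```text
top -46 415 yc -1.0 len 198.0 ang -0.1 L [-47.8  80.2 118. ] R [-47.7 -80.3 119. ]
side -46 614 yc 0.9 len 207.0 ang -0.4 L [-52.9  87.9 118.9] R [-50.8 -93.  118. ]
dowel 267 [390.9 383.9] [117.8  26.6] -89.8 pca 87.9 zmax 30.1
dowel 115 [453.  241.7] [53.6 21. ] 78.7 pca 76.5 zmax 30.6
dowel 211 [469.9 378.3] [90.6 24.7] 84.9 pca 83.1 zmax 30.6
dowel 214 [532.8 384.5] [90.7 25. ] 89.3 pca 87.1 zmax 29.8
[545.73955582 119.0911293  217.5739243 ] [1.79993576e+02 1.13330600e-02 8.53890672e+01]
-> (529, 327.5, 120, 87.6) spin -0.008
   [[0.041, -0.007, 0.02], [0.042, -0.006, 0.019], [0.041, -0.006, 0.02], [0.041, -0.006, 0.019], [0.042, -0.005, 0.02]]
-> (529, 327.5, 20, 87.6, 40) spin 0.0
   [[0.0, 0.0, 0.033], [0.0, 0.0, 0.033], [0.0, 0.0, 0.034]]
```

>>> {"api": "arm_command", "payload": {
  "motion": [
    {"offset":[0.041,-0.007,0.02],"spin":-0.008},
    {"offset":[0.042,-0.006,0.019],"spin":-0.008},
    {"offset":[0.041,-0.006,0.02],"spin":-0.008},
    {"offset":[0.041,-0.006,0.019],"spin":-0.008},
    {"offset":[0.042,-0.005,0.02],"spin":-0.008}
  ],
  "jaw": 0.045
}}

```text
time_s: 37.5
ee_pos: [529.1, 328.9, 118.9]
ee_rot: [180.0, 0.0, 87.7]
force: [1.3, 0.4, 0.4]
gripper_width: 45.1
gripper_force: 0.0
```

>>> {"api": "arm_command", "payload": {
  "motion": [
    {"offset":[0,0,0],"spin":0},
    {"offset":[0,0,0],"spin":0},
    {"offset":[0,0,0],"spin":0}
  ]
}}

```text
time_s: 37.88
ee_pos: [529.3, 327.5, 120.3]
ee_rot: [179.9, -0.0, 87.7]
force: [-0.6, -1.1, 0.7]
gripper_width: 45.1
gripper_force: 0.0
```

>>> {"api": "arm_command", "payload": {
  "motion": [
    {"offset":[0,0,0.04],"spin":0},
    {"offset":[0,0,0.035],"spin":0},
    {"offset":[0,0,0.025],"spin":0},
    {"offset":[0,0,0],"spin":0}
  ]
}}

```text
time_s: 38.38
ee_pos: [529.1, 327.6, 19.4]
ee_rot: [-180.0, 0.0, 87.7]
force: [0.3, -0.0, -0.7]
gripper_width: 44.8
gripper_force: 0.0
```

>>> {"api": "arm_command", "payload": {
  "motion": [
    {"offset":[0,0,0],"spin":0},
    {"offset":[0,0,0],"spin":0},
    {"offset":[0,0,0],"spin":0},
    {"offset":[0,0,0],"spin":0}
  ],
  "jaw": 0.01
}}

```text
time_s: 38.88
ee_pos: [528.9, 328.7, 20.1]
ee_rot: [180.0, -0.0, 87.8]
force: [0.7, -1.9, 3.9]
gripper_width: 19.5
gripper_force: 25.0
```

>>> {"api": "arm_command", "payload": {
  "motion": [
    {"offset":[0,0,-0.03],"spin":0},
    {"offset":[0,0,-0.05],"spin":0},
    {"offset":[0,0,-0.05],"spin":0},
    {"offset":[0,0,-0.03],"spin":0},
    {"offset":[0,0,0],"spin":0}
  ]
}}

```text
time_s: 39.5
ee_pos: [529.7, 329.5, 182.0]
ee_rot: [179.7, -0.2, 87.8]
force: [0.5, 0.4, -1.1]
gripper_width: 19.4
gripper_force: 25.0
```

```bash
python3 - <<'E'
from plan import plan
plan((568.6,8,180,85.6),cur=(529,327.5,180,87.7))
E
```

```text
-> (568.6, 8, 180, 85.6) spin 0.006
   [[-0.053, 0.009, 0.0], [-0.053, 0.009, 0.0], [-0.053, 0.009, 0.0], [-0.052, 0.01, 0.0], [-0.053, 0.01, 0.0]]
   [[-0.053, 0.01, 0.0]]
```

>>> {"api": "arm_command", "payload": {
  "motion": [
    {"offset":[-0.053,0.009,0],"spin":0.006},
    {"offset":[-0.053,0.009,0],"spin":0.006},
    {"offset":[-0.053,0.009,0],"spin":0.006},
    {"offset":[-0.052,0.01,0],"spin":0.006},
    {"offset":[-0.053,0.01,0],"spin":0.006}
  ]
}}

```text
time_s: 40.12
ee_pos: [561.0, 61.0, 177.1]
ee_rot: [-179.8, 0.0, 86.1]
force: [0.2, -0.3, -0.9]
gripper_width: 19.4
gripper_force: 25.0
```

>>> {"api": "arm_command", "payload": {
  "motion": [
    {"offset":[-0.053,0.01,0],"spin":0.006},
    {"offset":[0,0,0],"spin":0},
    {"offset":[0,0,0],"spin":0},
    {"offset":[0,0,0],"spin":0}
  ]
}}

```text
time_s: 40.62
ee_pos: [567.9, 10.3, 178.7]
ee_rot: [-179.9, -0.0, 85.8]
force: [-0.4, -0.2, -0.8]
gripper_width: 19.8
gripper_force: 25.0
```

>>> {"api": "arm_command", "payload": {
  "motion": [
    {"offset":[-0.001,0,0.03],"spin":0.002},
    {"offset":[0,0,0.02],"spin":0},
    {"offset":[0,0,0.01],"spin":0},
    {"offset":[0,0,0.002],"spin":0},
    {"offset":[0,0,0],"spin":0}
  ]
}}

```text
time_s: 41.25
ee_pos: [568.8, 8.4, 118.0]
ee_rot: [179.9, -0.0, 85.6]
force: [0.5, 0.0, -1.7]
gripper_width: 19.5
gripper_force: 25.0
```

>>> {"api": "arm_command", "payload": {
  "motion": [
    {"offset":[0,0,0.002],"spin":0},
    {"offset":[0,0,0.001],"spin":0},
    {"offset":[0,0,0],"spin":0}
  ]
}}

```text
time_s: 41.62
ee_pos: [568.4, 8.0, 114.6]
ee_rot: [180.0, -0.0, 85.6]
force: [0.3, 0.4, -1.8]
gripper_width: 19.4
gripper_force: 25.0
```

>>> {"api": "arm_command", "payload": {
  "motion": [
    {"offset":[0,0,0.001],"spin":0},
    {"offset":[0,0,0.001],"spin":0},
    {"offset":[0,0,0],"spin":0}
  ]
}}

```text
time_s: 42.0
ee_pos: [568.3, 8.1, 112.3]
ee_rot: [-180.0, -0.0, 85.6]
force: [-1.0, -0.5, -1.7]
gripper_width: 19.4
gripper_force: 25.0
```

>>> {"api": "arm_command", "payload": {
  "motion": [
    {"offset":[0,0,0.001],"spin":0},
    {"offset":[0,0,0],"spin":0}
  ]
}}

```text
time_s: 42.25
ee_pos: [568.4, 8.1, 111.5]
ee_rot: [180.0, -0.0, 85.6]
force: [-0.0, -0.3, -0.2]
gripper_width: 19.6
gripper_force: 25.0
```

Near contact; one more mm, then release, rise, and go on to the next dowel (462,319, yaw 83.7).

>>> {"api": "arm_command", "payload": {
  "motion": [
    {"offset":[0,0,0.001],"spin":0},
    {"offset":[0,0,0],"spin":0}
  ]
}}

```text
time_s: 42.5
ee_pos: [568.4, 8.1, 111.3]
ee_rot: [180.0, -0.0, 85.6]
force: [-1.4, 0.4, 5.6]
gripper_width: 19.7
gripper_force: 25.0
```

>>> {"api": "arm_command", "payload": {
  "motion": [
    {"offset":[0,0,0],"spin":0},
    {"offset":[0,0,0],"spin":0},
    {"offset":[0,0,-0.015],"spin":0},
    {"offset":[0,0,-0.04],"spin":0},
    {"offset":[0,0,-0.04],"spin":0}
  ],
  "jaw": 0.036
}}

```text
time_s: 43.12
ee_pos: [568.4, 8.0, 207.3]
ee_rot: [180.0, -0.0, 85.6]
force: [1.0, -0.0, -0.4]
gripper_width: 35.8
gripper_force: 0.0
```

```bash
python3 - <<'E'
from plan import plan
plan((500,160,205,84.5),(462,320,120,83.7),cur=(568.4,8.1,206,85.6))
E
```

```text
-> (500, 160, 205, 84.5) spin 0.006
   [[0.049, -0.027, 0.0], [0.048, -0.027, 0.001], [0.049, -0.027, 0.0]]
-> (462, 320, 120, 83.7) spin 0.004
   [[0.039, -0.013, 0.021], [0.039, -0.014, 0.022], [0.038, -0.013, 0.021], [0.039, -0.014, 0.021]]
```

>>> {"api": "arm_command", "payload": {
  "motion": [
    {"offset":[0.049,-0.027,0],"spin":0.006},
    {"offset":[0.048,-0.027,0.001],"spin":0.006},
    {"offset":[0.049,-0.027,0],"spin":0.006},
    {"offset":[0.039,-0.013,0.021],"spin":0.004},
    {"offset":[0.039,-0.014,0.022],"spin":0.004}
  ],
  "jaw": 0.045
}}

```text
time_s: 43.75
ee_pos: [480.5, 242.3, 162.5]
ee_rot: [179.8, -0.1, 84.1]
force: [0.2, 0.1, -0.3]
gripper_width: 45.0
gripper_force: 0.0
```

>>> {"api": "arm_command", "payload": {
  "motion": [
    {"offset":[0.038,-0.013,0.021],"spin":0.004},
    {"offset":[0.039,-0.014,0.021],"spin":0.004},
    {"offset":[0,0,0],"spin":0},
    {"offset":[0,0,0],"spin":0},
    {"offset":[0,0,0],"spin":0}
  ]
}}

```text
time_s: 44.38
ee_pos: [462.4, 319.2, 120.5]
ee_rot: [179.9, -0.1, 83.6]
force: [1.0, -0.5, 0.6]
gripper_width: 45.1
gripper_force: 0.0
```

```bash
python3 -c "
from shelf import *
shelf('14')
from dow import dow
dow('15');s=env.state();print(s['ee_pos'],s['ee_rot'])"
```

```text
top -46 426 yc 1.2 len 203.0 ang 0.1 L [-47.8  83.9 118.2] R [-47.9 -80.8 118.5]
top -94 419 yc 0.2 len 202.0 ang 0.1 L [-94.5  82.5 117.9] R [-95.  -81.9 117. ]
side -46 618 yc 1.1 len 207.0 ang -0.4 L [-52.5  87.1 118.7] R [-50.9 -91.8 117.9]
side -94 593 yc -0.1 len 208.0 ang -0.1 L [-98.4  87.9 117.7] R [-98.2 -92.6 117. ]
dowel 267 [383.6 288.6] [114.2  23.7] -89.8 pca 88.0 zmax 30.2
dowel 285 [456. 275.] [119.5  24.6] 85.3 pca 84.0 zmax 30.3
[462.19077842 319.25832785 120.16039975] [ 1.79948138e+02 -4.28846981e-02  8.35604655e+01]
```

>>> {"api": "arm_command", "payload": {
  "motion": [
    {"offset":[0,0,0.04],"spin":0},
    {"offset":[0,0,0.035],"spin":0},
    {"offset":[0,0,0.025],"spin":0},
    {"offset":[0,0,0],"spin":0}
  ]
}}

```text
time_s: 45.02
ee_pos: [461.9, 319.4, 19.0]
ee_rot: [-180.0, 0.0, 83.6]
force: [-0.3, -0.8, 0.1]
gripper_width: 45.2
gripper_force: 0.0
```

>>> {"api": "arm_command", "payload": {
  "motion": [
    {"offset":[0,0,0],"spin":0},
    {"offset":[0,0,0],"spin":0},
    {"offset":[0,0,0],"spin":0},
    {"offset":[0,0,0],"spin":0}
  ],
  "jaw": 0.01
}}

```text
time_s: 45.52
ee_pos: [461.8, 320.0, 19.9]
ee_rot: [180.0, -0.0, 83.6]
force: [-2.1, -1.1, 2.5]
gripper_width: 19.7
gripper_force: 25.0
```

>>> {"api": "arm_command", "payload": {
  "motion": [
    {"offset":[0,0,-0.03],"spin":0},
    {"offset":[0,0,-0.05],"spin":0},
    {"offset":[0,0,-0.05],"spin":0},
    {"offset":[0,0,-0.03],"spin":0},
    {"offset":[0,0,0],"spin":0}
  ]
}}

```text
time_s: 46.15
ee_pos: [462.7, 320.8, 181.9]
ee_rot: [179.8, -0.2, 83.6]
force: [0.6, 0.2, -0.8]
gripper_width: 19.4
gripper_force: 25.0
```

```bash
python3 - <<'E'
from plan import plan
plan((520.8,12,180,85.6),cur=(462.2,319.4,180,83.6))
E
```

```text
-> (520.8, 12, 180, 85.6) spin -0.006
   [[-0.05, 0.015, 0.0], [-0.05, 0.016, 0.0], [-0.05, 0.014, 0.0], [-0.05, 0.015, 0.0], [-0.05, 0.014, 0.0]]
   [[-0.05, 0.014, 0.0]]
```

>>> {"api": "arm_command", "payload": {
  "motion": [
    {"offset":[-0.05,0.015,0],"spin":-0.006},
    {"offset":[-0.05,0.016,0],"spin":-0.006},
    {"offset":[-0.05,0.014,0],"spin":-0.006},
    {"offset":[-0.05,0.015,0],"spin":-0.006},
    {"offset":[-0.05,0.014,0],"spin":-0.006}
  ]
}}

```text
time_s: 46.78
ee_pos: [509.6, 62.1, 177.5]
ee_rot: [-179.8, 0.0, 85.4]
force: [-0.2, 0.6, -0.6]
gripper_width: 19.5
gripper_force: 25.0
```

>>> {"api": "arm_command", "payload": {
  "motion": [
    {"offset":[-0.05,0.014,0],"spin":-0.006},
    {"offset":[0,0,0],"spin":0},
    {"offset":[0,0,0],"spin":0},
    {"offset":[0,0,0],"spin":0},
    {"offset":[0,0,0],"spin":0}
  ]
}}

```text
time_s: 47.4
ee_pos: [520.2, 14.0, 179.2]
ee_rot: [-180.0, -0.0, 85.8]
force: [0.3, -0.9, -0.4]
gripper_width: 19.6
gripper_force: 25.0
```

>>> {"api": "arm_command", "payload": {
  "motion": [
    {"offset":[-0.0015,0.0005,0.03],"spin":0.003},
    {"offset":[0,0,0.02],"spin":0},
    {"offset":[0,0,0.01],"spin":0},
    {"offset":[0,0,0.003],"spin":0},
    {"offset":[0,0,0],"spin":0}
  ]
}}

```text
time_s: 48.02
ee_pos: [521.3, 11.5, 116.9]
ee_rot: [179.9, -0.0, 85.5]
force: [0.2, 0.4, -0.7]
gripper_width: 19.4
gripper_force: 25.0
```

>>> {"api": "arm_command", "payload": {
  "motion": [
    {"offset":[0,0,0.002],"spin":0},
    {"offset":[0,0,0.002],"spin":0},
    {"offset":[0,0,0],"spin":0}
  ]
}}

```text
time_s: 48.4
ee_pos: [520.8, 11.3, 112.5]
ee_rot: [-180.0, -0.0, 85.5]
force: [-0.4, -0.4, 0.3]
gripper_width: 19.5
gripper_force: 25.0
```

>>> {"api": "arm_command", "payload": {
  "motion": [
    {"offset":[0,0,0.001],"spin":0},
    {"offset":[0,0,0.001],"spin":0},
    {"offset":[0,0,0],"spin":0}
  ]
}}

```text
time_s: 48.78
ee_pos: [520.8, 11.3, 110.4]
ee_rot: [-180.0, -0.0, 85.5]
force: [-0.6, -0.2, -0.7]
gripper_width: 19.8
gripper_force: 25.0
```

>>> {"api": "arm_command", "payload": {
  "motion": [
    {"offset":[0,0,0.001],"spin":0},
    {"offset":[0,0,0],"spin":0}
  ]
}}

```text
time_s: 49.02
ee_pos: [520.8, 11.4, 109.9]
ee_rot: [180.0, -0.0, 85.5]
force: [-1.1, -0.2, 4.1]
gripper_width: 19.1
gripper_force: 25.0
```

>>> {"api": "arm_command", "payload": {
  "motion": [
    {"offset":[0,0,0.001],"spin":0},
    {"offset":[0,0,0],"spin":0}
  ]
}}

```text
time_s: 49.28
ee_pos: [520.9, 11.4, 109.6]
ee_rot: [180.0, -0.0, 85.5]
force: [-4.0, 0.2, 9.9]
gripper_width: 19.4
gripper_force: 25.0
```

>>> {"api": "arm_command", "payload": {
  "motion": [
    {"offset":[0,0,-0.001],"spin":0},
    {"offset":[0,0,0],"spin":0},
    {"offset":[0,0,-0.015],"spin":0},
    {"offset":[0,0,-0.04],"spin":0},
    {"offset":[0,0,-0.04],"spin":0}
  ],
  "jaw": 0.036
}}

```text
time_s: 49.9
ee_pos: [520.9, 11.3, 206.1]
ee_rot: [180.0, -0.0, 85.5]
force: [-0.2, -0.1, -0.6]
gripper_width: 36.1
gripper_force: 0.0
```

```bash
python3 - <<'E'
from plan import plan
from dow import dow
dow('16')
plan((440,150,204,86.5),(387.5,338,120,87.8),cur=(520.8,11.4,205,85.5))
E
```

```text
dowel 491 [387.8 337. ] [210.9  26.1] 88.2 pca 87.4 zmax 30.0
-> (440, 150, 204, 86.5) spin -0.006
   [[0.044, -0.03, 0.0], [0.044, -0.031, 0.001], [0.044, -0.03, 0.0]]
-> (387.5, 338, 120, 87.8) spin -0.006
   [[0.046, -0.016, 0.021], [0.047, -0.015, 0.021], [0.046, -0.016, 0.021], [0.046, -0.015, 0.021]]
```

>>> {"api": "arm_command", "payload": {
  "motion": [
    {"offset":[0.044,-0.03,0],"spin":-0.006},
    {"offset":[0.044,-0.031,0.001],"spin":-0.006},
    {"offset":[0.044,-0.03,0],"spin":-0.006},
    {"offset":[0.046,-0.016,0.021],"spin":-0.006},
    {"offset":[0.047,-0.015,0.021],"spin":-0.006}
  ],
  "jaw": 0.045
}}

```text
time_s: 50.58
ee_pos: [413.8, 245.8, 162.1]
ee_rot: [179.9, -0.1, 87.3]
force: [0.8, 0.2, -0.3]
gripper_width: 45.0
gripper_force: 0.0
```

>>> {"api": "arm_command", "payload": {
  "motion": [
    {"offset":[0.046,-0.016,0.021],"spin":-0.006},
    {"offset":[0.046,-0.015,0.021],"spin":-0.006},
    {"offset":[0,0,0],"spin":0},
    {"offset":[0,0,0],"spin":0},
    {"offset":[0,0,0],"spin":0}
  ]
}}

```text
time_s: 51.2
ee_pos: [387.8, 336.7, 120.3]
ee_rot: [179.9, -0.0, 87.9]
force: [-1.5, -0.4, 0.2]
gripper_width: 44.7
gripper_force: 0.0
```

```bash
python3 -c "
from shelf import *
shelf('17')
s=env.state();print(s['ee_pos'],s['ee_rot'])"
```

```text
top -46 425 yc 1.6 len 203.0 ang 0.1 L [-47.3  83.9 118.5] R [-47.9 -80.9 118.8]
top -94 427 yc 0.0 len 202.0 ang 0.1 L [-94.2  82.6 116.9] R [-94.6 -81.8 116.9]
top -142 433 yc 2.0 len 204.0 ang -0.3 L [-143.4   84.2  116.5] R [-142.8  -81.6  116.3]
side -46 617 yc 0.8 len 206.0 ang -0.3 L [-52.4  86.7 118.7] R [-51.7 -92.1 117.9]
side -94 601 yc 0.2 len 208.0 ang 0.1 L [-99.3  87.9 117.8] R [-98.4 -91.8 117.1]
side -142 614 yc 1.2 len 205.0 ang -0.2 L [-146.9   87.2  116.7] R [-145.9  -91.8  116.1]
[387.79486334 336.7147829  120.2054244 ] [ 1.79939817e+02 -4.89591509e-02  8.78417533e+01]
```

Third is well placed. Grip the fourth; target (472.9, 15.5).

>>> {"api": "arm_command", "payload": {
  "motion": [
    {"offset":[0.001,0,0.04],"spin":0},
    {"offset":[0,0,0.035],"spin":0},
    {"offset":[0,0,0.025],"spin":0},
    {"offset":[0,0,0],"spin":0}
  ]
}}

```text
time_s: 51.8
ee_pos: [387.4, 337.8, 19.1]
ee_rot: [-180.0, 0.0, 87.9]
force: [0.4, 0.6, -0.7]
gripper_width: 45.0
gripper_force: 0.0
```

>>> {"api": "arm_command", "payload": {
  "motion": [
    {"offset":[0,0,0],"spin":0},
    {"offset":[0,0,0],"spin":0},
    {"offset":[0,0,0],"spin":0},
    {"offset":[0,0,0],"spin":0}
  ],
  "jaw": 0.01
}}

```text
time_s: 52.3
ee_pos: [387.4, 338.5, 20.0]
ee_rot: [180.0, -0.0, 88.0]
force: [-0.9, -0.4, 3.4]
gripper_width: 19.0
gripper_force: 25.0
```

>>> {"api": "arm_command", "payload": {
  "motion": [
    {"offset":[0,0,-0.03],"spin":0},
    {"offset":[0,0,-0.05],"spin":0},
    {"offset":[0,0,-0.05],"spin":0},
    {"offset":[0,0,-0.03],"spin":0},
    {"offset":[0,0,0],"spin":0}
  ]
}}

```text
time_s: 52.92
ee_pos: [388.1, 339.4, 181.7]
ee_rot: [179.8, -0.2, 87.9]
force: [0.4, 0.1, -0.2]
gripper_width: 19.7
gripper_force: 25.0
```

```bash
python3 - <<'E'
from plan import plan
plan((472.9,14,180,85.6),cur=(387.8,338,180,87.9))
E
```

```text
-> (472.9, 14, 180, 85.6) spin 0.007
   [[-0.053, 0.016, 0.0], [-0.054, 0.017, 0.0], [-0.053, 0.017, 0.0], [-0.053, 0.017, 0.0], [-0.053, 0.017, 0.0]]
   [[-0.053, 0.019, 0.0]]
```

>>> {"api": "arm_command", "payload": {
  "motion": [
    {"offset":[-0.053,0.016,0],"spin":0.007},
    {"offset":[-0.054,0.017,0],"spin":0.007},
    {"offset":[-0.053,0.017,0],"spin":0.007},
    {"offset":[-0.053,0.017,0],"spin":0.007},
    {"offset":[-0.053,0.017,0],"spin":0.007}
  ]
}}

```text
time_s: 53.55
ee_pos: [456.9, 66.8, 177.7]
ee_rot: [-179.8, 0.0, 85.9]
force: [-0.1, -0.2, -0.9]
gripper_width: 19.6
gripper_force: 25.0
```

>>> {"api": "arm_command", "payload": {
  "motion": [
    {"offset":[-0.053,0.019,0],"spin":0.007},
    {"offset":[0,0,0],"spin":0},
    {"offset":[0,0,0],"spin":0},
    {"offset":[0,0,0],"spin":0},
    {"offset":[0,0,0],"spin":0}
  ]
}}

```text
time_s: 54.18
ee_pos: [472.6, 15.5, 179.3]
ee_rot: [-180.0, -0.0, 85.6]
force: [0.5, 0.5, -1.1]
gripper_width: 19.5
gripper_force: 25.0
```

>>> {"api": "arm_command", "payload": {
  "motion": [
    {"offset":[0,0,0.03],"spin":0},
    {"offset":[0,0,0.02],"spin":0},
    {"offset":[0,0,0.01],"spin":0},
    {"offset":[0,0,0.004],"spin":0},
    {"offset":[0,0,0],"spin":0}
  ]
}}

```text
time_s: 54.8
ee_pos: [473.3, 14.6, 115.8]
ee_rot: [180.0, -0.0, 85.5]
force: [0.4, -0.5, -0.3]
gripper_width: 19.6
gripper_force: 25.0
```

>>> {"api": "arm_command", "payload": {
  "motion": [
    {"offset":[0,0,0.002],"spin":0},
    {"offset":[0,0,0.002],"spin":0},
    {"offset":[0,0,0],"spin":0}
  ]
}}

```text
time_s: 55.18
ee_pos: [472.9, 14.3, 111.4]
ee_rot: [180.0, -0.0, 85.5]
force: [0.3, 0.1, -0.4]
gripper_width: 19.4
gripper_force: 25.0
```

>>> {"api": "arm_command", "payload": {
  "motion": [
    {"offset":[0,0,0.001],"spin":0},
    {"offset":[0,0,0.001],"spin":0},
    {"offset":[0,0,0],"spin":0}
  ]
}}

```text
time_s: 55.55
ee_pos: [472.9, 14.4, 109.3]
ee_rot: [-180.0, -0.0, 85.5]
force: [-0.6, 0.2, -0.6]
gripper_width: 19.5
gripper_force: 25.0
```

>>> {"api": "arm_command", "payload": {
  "motion": [
    {"offset":[0,0,0.001],"spin":0},
    {"offset":[0,0,0],"spin":0}
  ]
}}

```text
time_s: 55.8
ee_pos: [473.0, 14.4, 108.8]
ee_rot: [180.0, -0.0, 85.5]
force: [-1.4, -0.2, 2.2]
gripper_width: 19.3
gripper_force: 25.0
```

Contact at 109. Release, rise and back off toward the robot side.

>>> {"api": "arm_command", "payload": {
  "motion": [
    {"offset":[0,0,0.001],"spin":0},
    {"offset":[0,0,0],"spin":0}
  ]
}}

```text
time_s: 56.05
ee_pos: [473.0, 14.4, 108.3]
ee_rot: [180.0, -0.0, 85.5]
force: [-2.4, 0.5, 7.9]
gripper_width: 19.4
gripper_force: 25.0
```

>>> {"api": "arm_command", "payload": {
  "motion": [
    {"offset":[0,0,0],"spin":0},
    {"offset":[0,0,0],"spin":0},
    {"offset":[0,0,-0.015],"spin":0},
    {"offset":[0,0,-0.04],"spin":0},
    {"offset":[0,0,-0.05],"spin":0}
  ],
  "jaw": 0.036
}}

```text
time_s: 56.68
ee_pos: [472.2, 14.4, 212.5]
ee_rot: [-179.8, 0.0, 85.5]
force: [1.7, -0.5, -0.1]
gripper_width: 36.0
gripper_force: 0.0
```

>>> {"api": "arm_command", "payload": {
  "motion": [
    {"offset":[0.05,-0.02,0],"spin":0},
    {"offset":[0.05,-0.02,0],"spin":0},
    {"offset":[0.05,-0.02,0],"spin":0},
    {"offset":[0.05,-0.02,0],"spin":0},
    {"offset":[0.05,0,0],"spin":0}
  ]
}}

```text
time_s: 57.3
ee_pos: [411.3, 271.3, 212.4]
ee_rot: [-180.0, 0.0, 85.6]
force: [2.1, -0.9, -0.0]
gripper_width: 36.2
gripper_force: 0.0
```

>>> {"api": "arm_command", "payload": {
  "motion": [
    {"offset":[0,0,0],"spin":0},
    {"offset":[0,0,0],"spin":0},
    {"offset":[0,0,0],"spin":0}
  ]
}}

```text
time_s: 57.68
ee_pos: [412.6, 268.6, 212.3]
ee_rot: [-180.0, 0.0, 85.4]
force: [-0.3, -0.1, -0.2]
gripper_width: 35.9
gripper_force: 0.0
```

```bash
python3 -c "
from shelf import *
shelf('18')
from chk import *
chk('top','19',70);chk('top','19',-70)
for t in('clock','tin','figurine'):
    r=env.pinpoint('top',t)
    if r: print(t,r[0]['location'],r[0]['score'])
"
```

```text
top -46 427 yc 1.2 len 203.0 ang 0.1 L [-47.4  83.8 117.8] R [-48.  -80.3 117.9]
top -94 428 yc 0.0 len 202.0 ang 0.2 L [-94.4  82.4 117.2] R [-94.9 -82.1 116.6]
top -142 440 yc 2.1 len 204.0 ang -0.3 L [-143.3   85.1  116. ] R [-142.8  -81.3  116.2]
top -190 429 yc -0.9 len 202.0 ang -0.2 L [-191.4   83.3  114.9] R [-190.3  -83.   113.6]
side -46 611 yc 0.7 len 206.0 ang -0.4 L [-52.6  86.5 118.6] R [-51.2 -92.3 117.6]
side -94 599 yc -0.8 len 206.0 ang 0.1 L [-98.9  87.3 117.8] R [-98.8 -91.8 116.9]
side -142 615 yc 1.7 len 207.0 ang 0.0 L [-147.6   86.9  116.6] R [-146.6  -91.3  116.1]
side -190 639 yc -1.4 len 206.0 ang -0.2 L [-195.4   86.2  115.5] R [-193.8  -93.6  115. ]
ee [412.8 268.9 212.6] [180.   -0.   85.4] [-0.4 -0.1 -0.3]
top upright 173 yc 70.1 [52.2 87.9] x [ 0.6 28.3] z [191.3 195.6 199.3]
top pad 108 yc 70.4 [59.2 81.6] x [-31.3  -2. ] z [159.5 163.2 166.8]
top frontarm 102 yc 76.4 [60.2 92.6] x [-231.7 -200.3] z [ 89.8 105.6 113.6]
ee [412.8 269.1 212.6] [180.   -0.   85.5] [-0.6  0.6 -0.5]
top upright 172 yc -70.2 [-87.9 -52.5] x [ 0.6 28.4] z [192.2 196.4 199.9]
top pad 106 yc -68.9 [-80.  -57.7] x [-31.2  -1.7] z [159.1 163.4 166.9]
top frontarm 88 yc -72.5 [-85.3 -59.7] x [-231.4 -200.2] z [ 96.3 105.4 114.5]
clock [405.6, 142.8] 0.69
tin [457.5, 156.5] 0.69
figurine [237.2, 128.6] 0.75
```

View pics/side18.png

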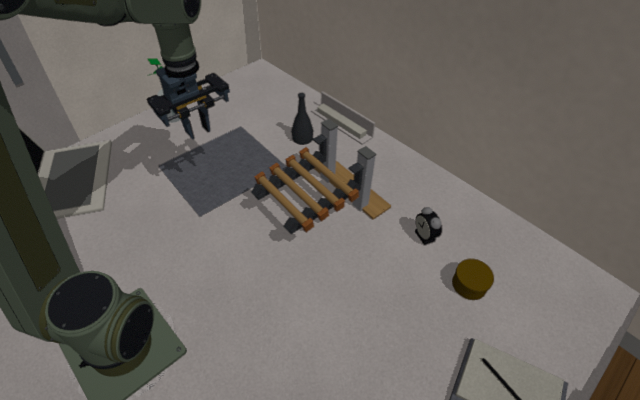

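View pics/top19.png

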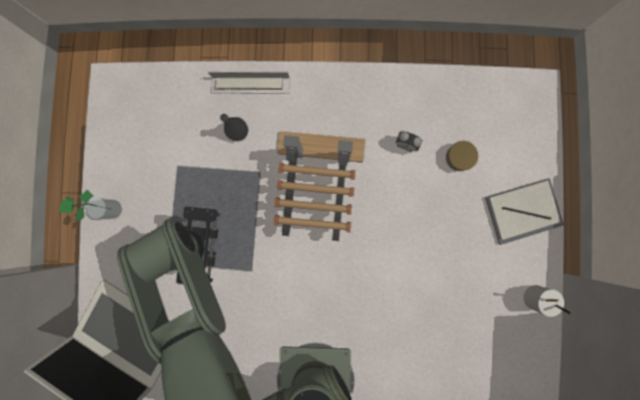

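Four dowels lie level in the four notch pairs (rows about 170 to 225 at columns 275 to 355 in the top view). Both brackets are at seat height, the bystanders have not moved and the arm is clear, so I am handing in.

```bash
python3 -c "
from workcell import env
print(env.job_done())"
```

```text
the job is handed in; nothing more can be done
None
```

Both brackets are hooked in and pressed down until they locked. All four dowels lie level, square and within about 2 mm of centre in the four notch pairs. The clock, tin and figurine were left where they stood, and the job was handed in at about 58 s (no verdict came back).

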